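# Clamp a slide carrier on a microscope stage

## Robot

A 6-joint arm with a two-finger parallel gripper is mounted at the origin on the work surface. World frame = base frame: x ahead of the robot, y to its left, z up, the work surface at z = 0. Lengths are in m, angles in rad, forces in N, time in s.
With the tool pointing down it reaches from about 0.375 to 0.975 m from the base axis. Payload 3.8 kg.
Tool frame: the origin (TCP) lies at the very end of the fingers, on their centre line; the grasp point (between the pads) lies 19 mm behind it; y points along the fingers, x is the direction in which the jaws open and shut, and the axes are right-handed (so a half turn about y gives the same grasp; the last joint's range is limited). The gripper opens to 85 mm and grips with 20 to 120 N. Pads are 22 mm wide; open, the fingers measure 114 mm over their backs; the gripper's body (76 mm by 85 mm) begins 54 mm behind the grasp point. The pads swing forward as they close: fully open they stand 13 mm farther back than shut.
Start: joints at [-1.271, 0.264, 1.604, -0, 1.274, -0.037], TCP at [0.223, -0.637, 0.21] pointing down, gripper open.
Joint ranges: [-2.63, 2.63], [-0.94, 2.18], [0.31, 2.57], [-1.31, 4.45], [0, 2.66], [-2.55, 2.55]. Speed limits (rad/s): [2.57, 2.57, 3.14, 3.14, 3.14, 3.14].

## Interface

Orientations are given as a rotation vector (axis times angle).
In Python, from workcell import bot, cams gives the robot as it stands.
- The arm moves only by the tool play_rows, never from a script. Its argument "motion" is a list of rows, each a list of 2 entries, a list of its own where there are three numbers: the shift along the world's x, y, z normalised to -1 to 1, where 1 is 400 mm, then the turn, a rotation vector about the world's x, y, z normalised to -1 to 1, where 1 is pi/4 rad. In form: [[[tx, ty, tz], [ax, ay, az]], ...]. A call has 1 to 10 rows; each row is the pose to reach, as a shift and turn from the pose commanded when the call began; what a row does not reach only later rows make up. A row lasts 1/8 s, in which the tool goes at most 62.5 mm and 10.7 degrees, less where a joint would pass 70% of its speed; a pose out of reach is approached as far as the arm can. A call with a number of a shift or a turn outside -1 to 1 is refused whole. A call with a gripper value outside its range is refused whole. "gripper" is the closure, from 0 (fully open) to 1 (shut), set as the call begins (left out, the last holds). The fingers move at their own pace and stop on an object; "squeeze" is the grip in N (left out, the last holds). Time passes only in rows, so rows that repeat a pose let the fingers close. It gives the time, the measured TCP pose, the force and the opening at its end, in the units of the state.
- bot.read_state(): the state, without advancing time (a new reading comes with each control period).
- cams.read_camera(name): name is "side" or "top"; returns (picture, depth): 384x512x3 uint8, red, green, blue; 384x512 float32, m along the optical axis (not along the pixel's ray), 0 where there is no reading.
- cams.calibration(name): a dict with "mtx" (3x3 intrinsics, pixels), "R" (3x3) and "t" (3): a world point X has camera coordinates R X + t. Camera axes: x right, y down, z forward; pixel columns grow to the right and rows downward; lengths in m; the calibration is good to about 2 mm. A picture is of the moment at which its call begins. calibration takes no time and is no camera call.
- bot.finish_job(): hands the job in, once; it reports no verdict.
Trained networks look in the newest picture that a camera, given by its name, has taken for a name from the list of things; names that differ only in an ending like _2 or _b are one class to them, and where a whole thing is asked for, a point or a joint stands for the part that bears it (a point fixed in the world has none). Each returns a list of dicts, best first, with "conf" (0 to 1); they miss things now and then, are a little off and sometimes report something else, mostly with a low value. They report only what shows in the picture. A call takes as long as a camera call. They do not tell look-alikes from the thing itself.
- cams.recognise(camera, label): "xyz" ([x, y, z] in m, in the coordinates of the camera as it stood for that picture, good to about 4 mm: the middle of the surface that is visible of it).
- cams.regions_of(camera, label): "mask" (384x512 bool, what is visible of it).
- cams.mark_of(camera, label): "xyz" ([x, y, z] in m, in the coordinates of the camera as it stood for that picture, good to about 4 mm: a listed point, or the origin of a listed thing).
The state is a dict: "time": time; "q": joint angles; "joint_vel": joint speeds; "joint_torque": joint torques, N m; "tool_pos": TCP position; "tcp_rot": TCP orientation; "wrist_force": force on the tool from outside, world axes, zero at the start; "torque": the same for the moment, N m; "width": opening from 0.0 (shut) to 1.0 (fully open).
Only numpy, scipy, OpenCV 4.12 (cv2) and the standard library are available. Lean on these libraries where they do the work, as an engineer would, in place of code of your own. Each camera call takes 0.05 s, during which the arm holds its last target.

## Task

Slide the orange wedge from the blue mat, nose first, along its white-lined lane under the end of the microscope's sprung clamp bar, so that the bar is propped fully open on the wedge's flat top; then slide the carrier with the red grip under the raised bar, along the middle of the yellow-lined lane, until it presses squarely but gently on the brass end stop. With the carrier home, draw the wedge out so that the bar closes on the carrier, and set the wedge upright back on the blue mat. Leave the green carrier and the glassware and bottles where they are.

Things in the scene. Friction and masses are not known exactly. Their poses are not given: they have to be found in the camera images.
- microscope: Stereo microscope, fixed. Origin: on the table under the stage. x points along both lanes, the sliding direction (to the robot's left, within 0.25 rad of world y), y towards the robot, z up. Flat stage, top 22 mm above the table, x -130..130, y -160..120 mm. Carrier lane between yellow lines at y = -37 and 37; wedge lane between white lines at y = 61 and 95. Column, radius 26, at x = 60, y = -137.
- optics (a point): Middle of the optics' underside, 140 mm above the table, microscope x = 5, y = 0. The optics are an upright cylinder of radius 32 to 36 mm above this point; eyepieces over 250 mm high lean to x = -70; a boom joins it to the column. Under it, a tool near the bar must lean 30 to 45 degrees from vertical, its fingers pointing along +x and down.
- clamp (a joint): Hinge angle of the sprung clamp arm, rad: 0 closed, grows as its bar rises, up to 0.5. The spring presses the bar down with 2 to 4 N. Closed, the bar's underside is 4 mm above the stage, too low for a carrier, whose blunt end jams on it; on the wedge's flat top 18 mm (joint about 0.15), on a carrier 10 mm (about 0.065).
- bar (a point): Point on the axis of the clamp's cross bar, at the middle of the carrier lane. The bar: round steel, radius 6 mm, red ends, parallel to the microscope's y from y = -38 to 104 mm, at x = 20 mm. A strut at y = 0 joins it to the hinge, 90 mm farther along x and 36 mm above the stage.
- wedge_lane (a point): Point on the stage surface (22 mm above the table), middle of the wedge lane, straight below the bar: microscope x = 20, y = 78 mm.
- carrier_lane (a point): Point on the stage surface, middle of the carrier lane, straight below the bar: microscope x = 20, y = 0 mm.
- end_stop: Brass ledge screwed to the stage beyond the bar, 50 mm wide (y), 12 mm high, on the carrier lane's middle; set at a different distance each time (face at microscope x = 52 to 64 mm). Origin: bottom middle of the face that looks at the carrier (to -x); axes parallel to the microscope's.
- wedge: Loose orange wedge, 100 g, 100 mm long (x), 26 wide (y). Origin: underside, mid-length. Nose at x = 50, 2.5 mm high; ramp up to 18 mm at x = 10; flat top 18 mm high from x = 10 to -24; upright grip fin x = -24 to -50, 12 mm thick (y), top 48 mm above the underside. Pushing it under the bar takes 5 to 15 N; the bar over x = 0 is well propped.
- carrier_red: Loose aluminium slide carrier with red grip and stripes, the one to load, 130 g: plate 100 (x) x 60 (y) x 10 mm, glass slide on top. Origin: underside, middle of the plate. Upright grip fin 12 mm thick (y), x = -24 to -50, top 48 mm above the underside. The plain end, x = 50, goes first under the bar to the end stop.
- carrier_green: Spare carrier, the same but with green grip and stripes; leave it.
- mat: Blue mat on the table, fixed, 160 (x) x 130 (y) x 2 mm, where the wedge lies. Origin: middle of its underside, on the table.
- wash_bottle: White wash bottle, 68 mm across, about 200 mm tall, loose; leave it. Origin: centre of its underside.
- beaker: Glass beaker, 64 mm across, 80 mm tall, loose; leave it. Origin: centre of its underside.
- dishes: Stack of two covered culture dishes, 90 mm across, 29 mm tall, loose; leave it. Origin: centre of the underside.
- dropper: Amber dropper bottle, 36 mm across, 75 mm tall, loose; leave it. Origin: centre of the underside.
Mind the look-alikes: they are no part of the job. Leave any purple look-alike of the carrier_red alone.

How it is judged:
By the outcome, as a careful person would: the job done as asked, in the order asked, and still so for the second after the job is handed in, with the robot touching nothing.
It also fails if it takes over 72 s, if anything falls off the work surface, if the arm or the gripper's body presses on something with over 40 N, if the wrist force passes 120 N, or if a joint passes its speed limit or range.

## Working session

There is one attempt and no reset: what is moved stays moved. The work goes in short steps, Python scripts to look and compute and a tool call to move; the robot and the scene stay as the last step left them, time stands still between calls to the robot, and variables do not carry over. Pictures are saved under pics/ and viewed, and the job is handed in when it is done.

Besides the shell and the picture viewer there is one more tool, called after ">>>" as a command line: name --argument value ..., lists and objects as JSON in quotes. play_rows: Moves the arm, as the interface text tells. Its arguments: {"type":"object","properties":{"motion":{"type":"array","items":{"type":"array"}},"gripper":{"type":"number"},"squeeze":{"type":"number"}},"required":["motion"]}

```bash
ls; mkdir -p pics; python3 - <<'E'
from workcell import bot,cams
import cv2,numpy as np
print(bot.read_state())
for n in("side","top"):
    im,d=cams.read_camera(n); np.savez(f"pics/{n}0.npz",im=im,d=d)
    cv2.imwrite(f"pics/{n}0.png",cv2.resize(im[:,:,::-1],(800,600),interpolation=cv2.INTER_CUBIC))
    c=cams.calibration(n);print(n,c)
E
```

```text
pics
{'time': 0.0, 'q': array([-1.27089877e+00,  2.64755972e-01,  1.60537854e+00, -1.46940497e-05,
        1.27368243e+00, -3.69104940e-02]), 'joint_vel': array([-1.54966102e-03, -1.88318141e-05, -1.02654624e-03, -6.77773861e-04,
        7.01591930e-04,  1.11954959e-03]), 'joint_torque': array([ 1.73815744e-03, -5.15116954e+01, -3.67305923e+01,  4.96574285e-04,
        1.28057870e-02, -1.91541311e-06]), 'tool_pos': array([ 0.22282913, -0.63633888,  0.20875771]), 'tcp_rot': array([-1.34854525,  0.95888315, -0.95594762]), 'wrist_force': array([-0.16707962, -0.50548951,  0.03968841]), 'torque': array([-0.03971105,  0.03224373, -0.0033668 ]), 'width': 1.001648168771018}
side {'mtx': array([[491.64005076,   0.        , 253.67090046],
       [  0.        , 491.64005076, 190.93704653],
       [  0.        ,   0.        ,   1.        ]]), 'R': array([[-0.99937172, -0.03429027, -0.00896288],
       [-0.0157792 ,  0.65690804, -0.75380558],
       [ 0.03173599, -0.75319055, -0.65703639]]), 't': array([0.48518091, 0.06974936, 1.50221465])}
top {'mtx': array([[484.65868886,   0.        , 260.08742408],
       [  0.        , 484.65868886, 188.72480126],
       [  0.        ,   0.        ,   1.        ]]), 'R': array([[ 0.0027464 , -0.99998989, -0.00356025],
       [-0.99494869, -0.00237525, -0.10035668],
       [ 0.10034721,  0.00381788, -0.99494515]]), 't': array([0.05121076, 0.46649398, 1.48318263])}
```

View pics/side0.png

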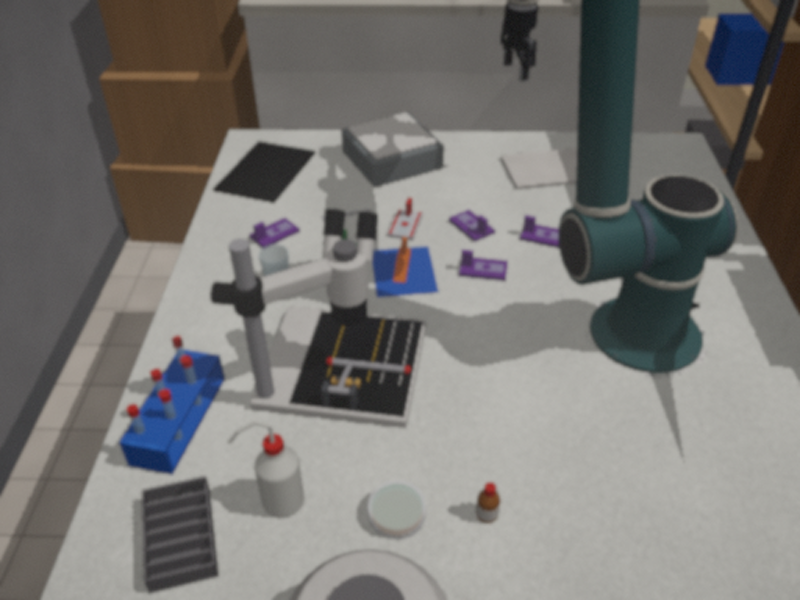

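View pics/top0.png

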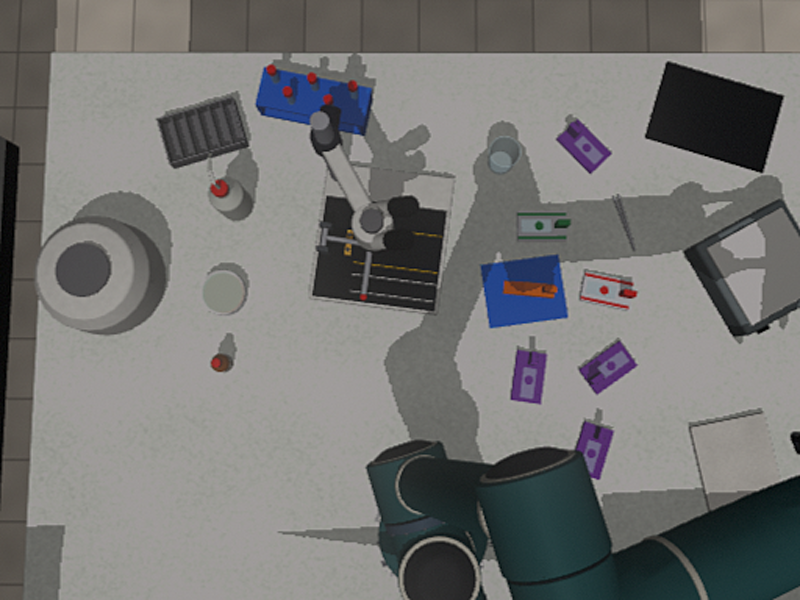

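```bash
cat > h.py <<'E'
from workcell import bot,cams
import cv2,numpy as np
from scipy.spatial.transform import Rotation as Rn
def grab(n,tag=None):
    im,d=cams.read_camera(n)
    return im,d
def cal(n):
    c=cams.calibration(n);return c["mtx"],c["R"],np.array(c["t"])
def w2p(n,X):
    K,R,t=cal(n);p=(R@np.atleast_2d(X).T).T+t;u=(K@p.T).T;return u[:,:2]/u[:,2:]
def cloud(n,d):
    K,R,t=cal(n);v,u=np.mgrid[:d.shape[0],:d.shape[1]]
    r=np.stack([(u-K[0,2])/K[0,0]*d,(v-K[1,2])/K[1,1]*d,d],-1)
    return (r-t)@R
def c2w(n,x):
    K,R,t=cal(n);return R.T@(np.array(x)-t)
def onplane(n,uv,z):
    K,R,t=cal(n);uv=np.atleast_2d(uv)
    r=np.c_[(uv[:,0]-K[0,2])/K[0,0],(uv[:,1]-K[1,2])/K[1,1],np.ones(len(uv))]@R
    c=-R.T@t
    return c+r*((z-c[2])/r[:,2])[:,None]
def save(im,name,box=None):
    if box: im=im[box[1]:box[3],box[0]:box[2]]
    s=min(800/im.shape[1],600/im.shape[0])
    cv2.imwrite("pics/"+name,cv2.resize(im[:,:,::-1],None,fx=s,fy=s,interpolation=cv2.INTER_CUBIC));return s
E
python3 - <<'E'
from h import *
a=np.load("pics/top0.npz");im,d=a["im"],a["d"]
print(save(im,"t_scope.png",(190,95,300,205)),save(im,"t_mat.png",(300,130,420,220)))
b=np.load("pics/side0.npz");print(save(b["im"],"s_scope.png",(150,110,310,280)))
for n in("top","side"):
    for l in("microscope","optics","bar","wedge_lane","carrier_lane","end_stop","wedge","carrier_red","mat"):
        for r in cams.mark_of(n,l)[:3]:
            print(n,l,round(r["conf"],2),np.round(c2w(n,r["xyz"]),4))
print(bot.read_state()["time"])
E
```

```text
5.454545454545454 6.666666666666667
3.5294117647058822
top microscope 0.69 [0.5641 0.1061 0.0016]
top microscope 0.59 [0.49   0.1325 0.0206]
top optics 0.84 [0.564  0.113  0.1466]
top bar 0.53 [0.569  0.1235 0.033 ]
top wedge_lane 0.83 [0.4902 0.1364 0.0193]
top carrier_lane 0.88 [0.5705 0.1244 0.0227]
top end_stop 0.63 [0.5702 0.1622 0.0195]
top end_stop 0.15 [6.515e-01 3.999e-01 6.000e-04]
top wedge 0.81 [ 4.787e-01 -1.916e-01  1.000e-04]
top carrier_red 0.86 [ 0.1676 -0.3162 -0.0006]
top carrier_red 0.75 [ 0.4772 -0.3456  0.004 ]
top carrier_red 0.74 [ 0.7783 -0.3055  0.0015]
side microscope 0.56 [0.5665 0.1016 0.0024]
side optics 0.63 [0.5627 0.1094 0.1461]
side bar 0.9 [0.562  0.1237 0.0325]
side wedge_lane 0.96 [0.4921 0.1387 0.0258]
side end_stop 0.41 [0.5726 0.1629 0.0247]
side wedge 0.65 [ 0.4805 -0.1938  0.0038]
side carrier_red 0.84 [ 0.4818 -0.3478 -0.001 ]
side carrier_red 0.8 [ 0.7771 -0.3104 -0.0022]
side carrier_red 0.79 [ 0.1606 -0.3203  0.0017]
side mat 0.79 [ 4.797e-01 -1.853e-01 -1.000e-04]
1.0
```

View pics/t_scope.png

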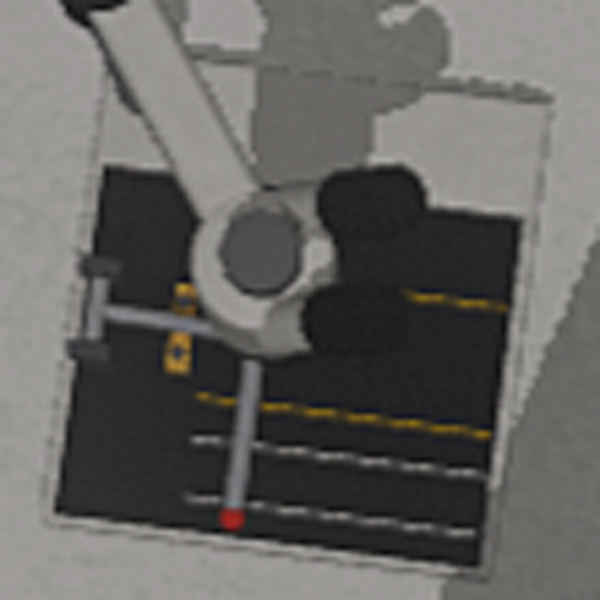

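View pics/t_mat.png

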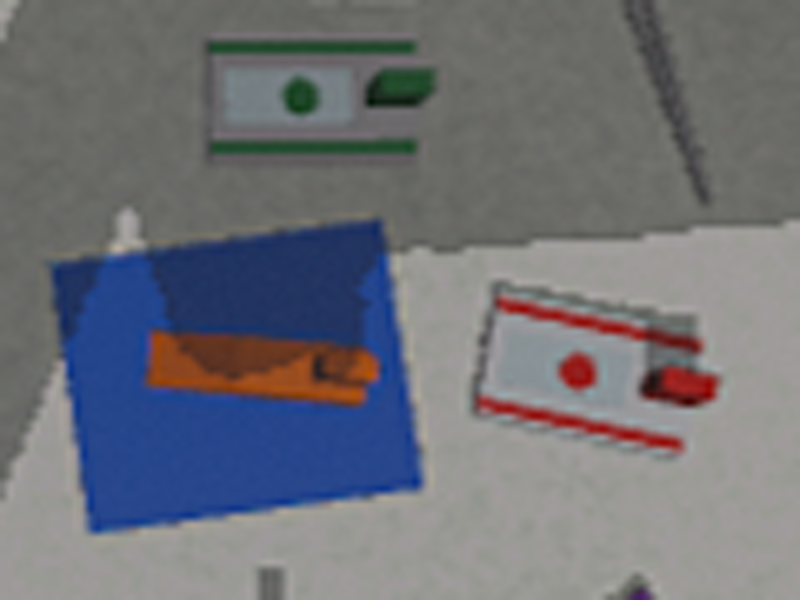

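View pics/s_scope.png

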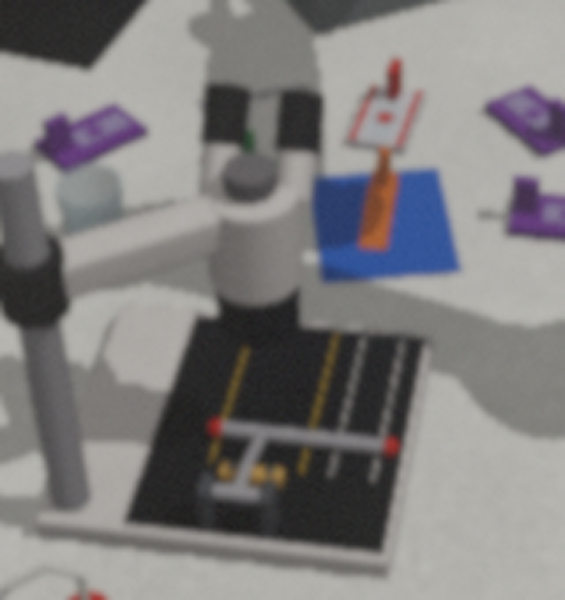

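```bash
python3 - <<'E'
from h import *
from scipy.optimize import minimize
D={n:np.load(f"pics/{n}0.npz") for n in("top","side")}
P=cloud("top",D["top"]["d"])
z=P[230:260,60:120,2];print("table z top",z.mean(),z.std())
Ps=cloud("side",D["side"]["d"]);z=Ps[200:220,330:370,2];print("side",z.mean(),z.std())
# stage fit by depth
for n,Pc in(("top",P),("side",Ps)):
    m=(Pc[...,2]>.012)&(Pc[...,2]<.028)&(Pc[...,0]>.35)&(Pc[...,0]<.8)&(Pc[...,1]>-.08)&(Pc[...,1]<.32)
    m=cv2.morphologyEx(m.astype(np.uint8),cv2.MORPH_OPEN,np.ones((3,3)))
    k,l,s,c=cv2.connectedComponentsWithStats(m);i=1+np.argmax(s[1:,4]);Q=Pc[l==i]
    q=Q[:,:2].astype(np.float32)*1000
    print(n,len(q),"z",Q[:,2].mean(),cv2.minAreaRect(q))
# color masks
for n in D:
    im=D[n]["im"];hsv=cv2.cvtColor(im,cv2.COLOR_RGB2HSV);print(n)
    for nm,lo,hi in(("orange",(5,150,60),(17,255,255)),("red",(174,130,80),(180,255,255)),("red0",(0,130,80),(4,255,255)),("blue",(105,120,40),(125,255,255))):
        m=cv2.inRange(hsv,lo,hi);k,l,s,c=cv2.connectedComponentsWithStats(m)
        for j in range(1,k):
            if s[j,4]>8: print(nm,s[j],c[j].round(1))
E
```

```text
table z top 0.0057587988879249236 0.08779079117956072
side 0.008992657927814346 0.08210973643833752
top 4127 z 0.022418605009000756 ((584.3507080078125, 102.19380187988281), (260.1487121582031, 280.7962951660156), 82.76666259765625)
side 5041 z 0.02355363133008399 ((584.1860961914062, 102.50852966308594), (265.80902099609375, 281.7164001464844), 82.93565368652344)
top
orange [322 180  34  11 241] [338.2 184.8]
red0 [171  42   6   6  25] [173.3  44.2]
red0 [197  46   5   8  29] [199.1  49.3]
red0 [223  52   5   6  23] [225.3  54.3]
red0 [182  56   5   6  22] [183.6  58.5]
red0 [208  61   4   6  14] [209.4  63.4]
red0 [135 115  11  11  83] [140.3 120.4]
red0 [375 175  30   8  42] [389.3 178.3]
red0 [384 183   5   5  20] [386.2 185.2]
red0 [397 185  10   6  38] [402.2 187.5]
red0 [230 188   5   4  14] [231.9 189.7]
red0 [372 190  30   7  39] [386.8 193.3]
red0 [135 229   6   6  29] [137.7 231.6]
blue [ 164   43   74   43 1637] [199.4  63.6]
blue [ 308  163   55   47 1707] [334.2 186.4]
side
orange [253 160   9  19  96] [257.  169.7]
orange [308 315  10  10  75] [312.7 319.9]
red [116 228   6   7  18] [118.6 230.5]
red [102 250   6   7  20] [104.8 252.6]
red0 [261 128   2   6   9] [261.4 130.3]
red0 [112 216   3   5  13] [113.2 218. ]
red0 [117 229   4   5  13] [118.8 230.8]
red0 [209 228   3   6  13] [210.2 230.5]
red0 [259 234   4   5  16] [260.7 236.1]
red0 [ 97 237   5   5  21] [ 99.2 238.9]
red0 [103 251   4   5  12] [104.8 252.7]
red0 [ 82 260   6   6  28] [ 84.3 262.4]
red0 [169 279  12  12 104] [174.6 285. ]
red0 [310 310   7   7  38] [313.2 313.1]
blue [ 453    9   39   45 1340] [471.6  31.4]
blue [240 159  39  30 774] [258.4 174.7]
blue [  77  225   66   77 2423] [110.3 265.7]
```

```bash
cat >> h.py <<'E'
TH=np.radians(82.85);O=np.array([.5645,.1048])
def m2w(p):
    p=np.atleast_2d(np.array(p,float));c,s=np.cos(TH),np.sin(TH)
    xy=p[:,:2]@np.array([[c,s],[-s,c]])+O
    return np.c_[xy,p[:,2]]
def w2m(p):
    p=np.atleast_2d(np.array(p,float));c,s=np.cos(TH),np.sin(TH)
    return np.c_[(p[:,:2]-O)@np.array([[c,-s],[s,c]]),p[:,2]]
def box(x0,x1,y0,y1,z0,z1): return np.array([[x,y,z] for x in(x0,x1) for y in(y0,y1) for z in(z0,z1)])/1000
FIN=box(-50,-24,-6,6,0,48)
WEDGE=[np.array([[x,y,z] for y in(-13,13) for x,z in((50,0),(50,2.5),(10,18),(-50,18),(-50,0))])/1000,FIN]
CAR=[box(-50,50,-30,30,0,10),FIN]
def sil(n,parts,pose,z,shape=(384,512),S=16):
    c,s=np.cos(pose[2]),np.sin(pose[2]);m=np.zeros((shape[0]*4,shape[1]*4),np.uint8)
    for V in parts:
        X=np.c_[V[:,:2]@np.array([[c,s],[-s,c]])+pose[:2],V[:,2]+z]
        p=(w2p(n,X)*4+1.5)
        h=cv2.convexHull(p.astype(np.float32))
        cv2.fillConvexPoly(m,np.round(h*16).astype(np.int32),255,shift=4)
    return cv2.resize(m,(shape[1],shape[0]),interpolation=cv2.INTER_AREA)/255.
E
python3 - <<'E'
from h import *
a=np.load("pics/top0.npz");im=a["im"]
for nm,uv,z in(("w95",(475,535),.022),("w95",(185,500),.022),("w61",(485,472),.022),("w61",(190,440),.022),("y37",(490,434),.022),("y37",(198,398),.022),("y-37",(505,307),.022),("y-37",(410,297),.022),("stopTR",(196,286),.034),("stopBR",(190,372),.034),("stopBL",(163,372),.034),("barend",(231,518),.033),("column",(0,0),.022)):
    q=np.array(uv)/5.4545+[190,95]-.5
    print(nm,(w2m(onplane("top",q,z))*1000).round(1))
b=np.load("pics/side0.npz")
for nm,uv,z in(("w95",(403,342),.022),("w95",(374,481),.022),("w61",(362,340),.022),("w61",(333,474),.022),("y37",(335,337),.022),("y37",(303,472),.022),("barend",(392,447),.032),("barend-",(215,427),.032),("stop top R",(285,466),.034),("stop face bot",(285,485),.022)):
    q=np.array(uv)/3.5294+[150,110]-.5
    print("s",nm,(w2m(onplane("side",q,z))*1000).round(1))
# overlays
pts=[]
for n,im,bx in(("top",a["im"],(190,95,300,205)),("side",b["im"],(150,110,310,280))):
    s0=600/(bx[3]-bx[1]);s=min(800/(bx[2]-bx[0]),s0)
    v=cv2.resize(im[bx[1]:bx[3],bx[0]:bx[2]],None,fx=s,fy=s,interpolation=cv2.INTER_CUBIC).copy()
    def L(A,B,col):
        q=(w2p(n,m2w(np.array([A,B])/1000))+.5-[bx[0],bx[1]])*s
        cv2.line(v,tuple(int(t) for t in q[0]),tuple(int(t) for t in q[1]),col,1)
    for y in(61,95):L((-130,y,22),(130,y,22),(0,255,0))
    for y in(-37,37):L((-130,y,22),(130,y,22),(255,0,255))
    for A,B in(((-130,-160),(130,-160)),((130,-160),(130,120)),((130,120),(-130,120)),((-130,120),(-130,-160))):L(A+(22,),B+(22,),(255,0,0))
    L((20,-38,32),(20,104,32),(0,255,255))
    for x in (52,58,64): L((x,-25,34),(x,25,34),(0,0,255))
    cv2.imwrite(f"pics/ov_{n}.png",v[:,:,::-1])
# wedge fit
from scipy.optimize import minimize
M={}
for n,im in(("top",a["im"]),("side",b["im"])):
    f=im.astype(float);hsv=cv2.cvtColor(im,cv2.COLOR_RGB2HSV)
    M[n]=((hsv[...,0]>=3)&(hsv[...,0]<=20)&(hsv[...,1]>110)&(hsv[...,2]>40)).astype(float)
W={"top":(310,170,370,200),"side":(240,145,275,190)}
def cost(p,use=("top","side"),dim=False):
    c=0
    for n in use:
        x0,y0,x1,y1=W[n];S=sil(n,WEDGE,p,.002)
        c+=np.abs(S-M[n])[y0:y1,x0:x1].sum()
    return c
for use in(("top",),("side",),("top","side")):
    best=min((minimize(lambda p:cost([p[0]/1000,p[1]/1000,p[2]/100],use),[480+dx,-192,100*t],method="Nelder-Mead",options=dict(initial_simplex=np.array([[480+dx,-192,100*t],[486+dx,-192,100*t],[480+dx,-186,100*t],[480+dx,-192,100*t+8]]))) for t in(1.4,1.55,1.7) for dx in(-3,3)),key=lambda r:r.fun)
    print(use,best.x.round(1),best.fun)
E
```

```text
w95 [[-116.6   96.2   22. ]]
w95 [[50.1 97.2 22. ]]
w61 [[-117.8   59.6   22. ]]
w61 [[51.9 62.7 22. ]]
y37 [[-117.9   37.5   22. ]]
y37 [[50.7 38.  22. ]]
y-37 [[-117.4  -36.7   22. ]]
y-37 [[-62.5 -35.5  22. ]]
stopTR [[ 59.4 -24.2  34. ]]
stopBR [[56.1 25.4 34. ]]
stopBL [[71.3 27.4 34. ]]
barend [[ 21.9 105.1  33. ]]
column [[ 196.5 -179.2   22. ]]
s w95 [[-115.8   96.2   22. ]]
s w95 [[48.2 96.6 22. ]]
s w61 [[-113.1   60.7   22. ]]
s w61 [[45.6 63.1 22. ]]
s y37 [[-113.4   36.9   22. ]]
s y37 [[47.1 39.  22. ]]
s barend [[ 18.7 106.7  32. ]]
s barend- [[ 18.1 -39.   32. ]]
s stop top R [[53.8 26.2 34. ]]
s stop face bot [[63.  27.5 22. ]]
('top',) [ 480.9 -191.6  148.4] 47.199999999999996
('side',) [ 480.8 -197.6  155.3] 65.58431372549019Traceback (most recent call last):
  File "<stdin>", line 38, in <module>
  File "<stdin>", line 38, in <genexpr>
    res = _minimize_neldermead(fun, x0, args, callback, bounds=bounds,
                               **options)
    fxr = func(xr)
    fx = function(np.copy(x), *(wrapper_args + args))
  File "<stdin>", line 38, in <lambda>
  File "<stdin>", line 34, in cost
  File "h.py", line 42, in sil
    p=(w2p(n,X)*4+1.5)
       ~~~^^^^^
  File "h.py", line 10, in w2p
    K,R,t=cal(n);p=(R@np.atleast_2d(X).T).T+t;u=(K@p.T).T;return u[:,:2]/u[:,2:]
          ~~~^^^
  File "h.py", line 8, in cal
    c=cams.calibration(n);return c["mtx"],c["R"],np.array(c["t"])
ValueError: time passes only in moves, steps and waits
```

View pics/ov_top.png

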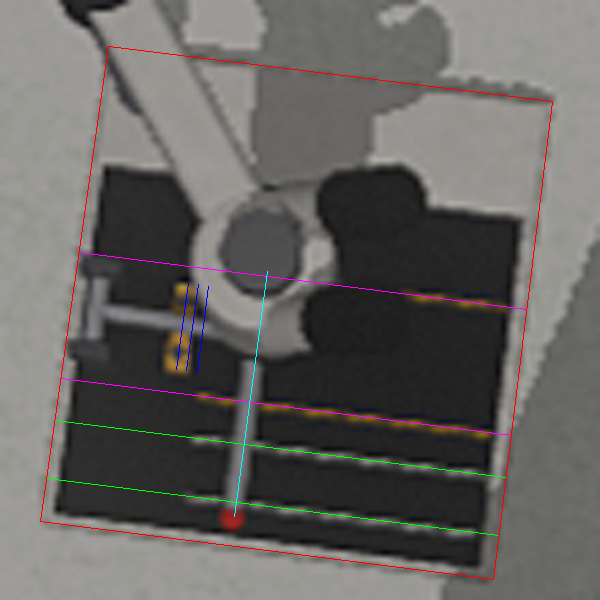

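View pics/ov_side.png

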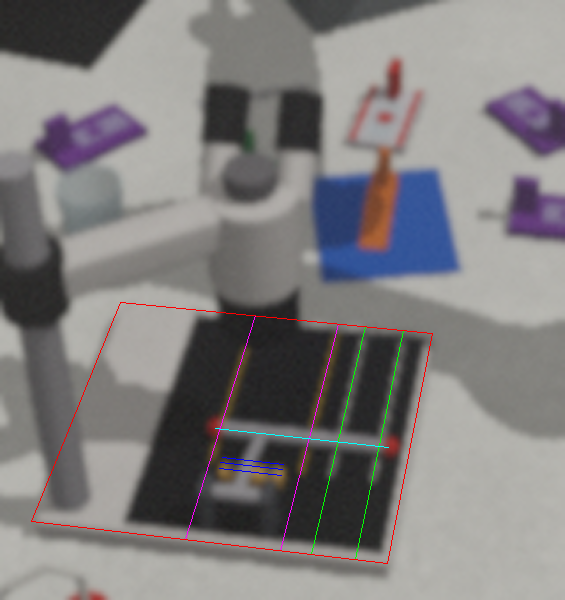

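```bash
sed -i 's/^def cal(n):/import functools\n@functools.lru_cache(None)\ndef cal(n):/' h.py; python3 - <<'E'
from h import *
from scipy.optimize import least_squares,minimize
a=np.load("pics/top0.npz");b=np.load("pics/side0.npz")
for n,im in(("top",a["im"]),("side",b["im"])):
    g=im.astype(float).max(-1)
    rng=np.arange(-114,45,3.)
    allp=[];res=[]
    for y in(61,95,37):
        P=[]
        for x in rng:
            if 5<x<35 : continue
            # sample along y_m
            ys=np.arange(y-8,y+8.1,.5)
            uv=w2p(n,m2w(np.c_[np.full_like(ys,x),ys,np.full_like(ys,22)]/1000)).astype(np.float32)
            v=cv2.remap(g.astype(np.float32),uv[:,0][None],uv[:,1][None],cv2.INTER_LINEAR)[0]
            w=np.clip(v-np.median(v)-8,0,None)
            if w.max()<12: continue
            k=np.argmax(w);s=slice(max(0,k-6),k+7);P.append((x,(w[s]*ys[s]).sum()/w[s].sum()))
        P=np.array(P);f=np.polyfit(P[:,0],P[:,1],1);print(n,y,len(P),"slope",f[0].round(4),"y at -60",np.polyval(f,-60).round(2),"at 20",np.polyval(f,20).round(2))
from scipy.optimize import minimize
M={}
for n,im in(("top",a["im"]),("side",b["im"])):
    hsv=cv2.cvtColor(im,cv2.COLOR_RGB2HSV)
    M[n]=((hsv[...,0]>=3)&(hsv[...,0]<=20)&(hsv[...,1]>110)&(hsv[...,2]>40)).astype(float)
W={"top":(310,170,370,200),"side":(240,145,275,190)}
def cost(p,use):
    c=0
    for n in use:
        x0,y0,x1,y1=W[n];c+=np.abs(sil(n,WEDGE,p,.002)-M[n])[y0:y1,x0:x1].sum()
    return c
for use in(("top",),("side",),("top","side")):
    rs=[]
    for t in(140,150,160):
      for dx in(-3,3):
        x0=np.array([480+dx,-193,t]);rs.append(minimize(lambda p:cost([p[0]/1000,p[1]/1000,p[2]/100],use),x0,method="Nelder-Mead",options=dict(initial_simplex=np.vstack([x0,x0+[6,0,0],x0+[0,6,0],x0+[0,0,8]]))))
    r=min(rs,key=lambda r:r.fun);print(use,r.x.round(1),r.fun)
    for n in use:
        S=sil(n,WEDGE,[r.x[0]/1000,r.x[1]/1000,r.x[2]/100],.002);x0,y0,x1,y1=W[n]
        v=np.stack([S,M[n],0*S],-1)[y0:y1,x0:x1]*255;save(v.astype(np.uint8),f"fit_{n}_{len(use)}.png")
E
```

```text
top 61 43 slope -0.0014 y at -60 61.61 at 20 61.5
top 95 43 slope -0.0009 y at -60 95.73 at 20 95.66
top 37 43 slope -0.0003 y at -60 37.6 at 20 37.57
side 61 31 slope 0.0003 y at -60 61.82 at 20 61.85
side 95 32 slope -0.0016 y at -60 95.84 at 20 95.71
side 37 27 slope -0.0024 y at -60 37.79 at 20 37.59
('top',) [ 481.1 -191.6  148.1] 47.27058823529411
('side',) [ 480.9 -198.8  155.4] 65.90980392156862
('top', 'side') [ 481.1 -191.3  149. ] 121.33333333333333
```

View pics/fit_top_1.png

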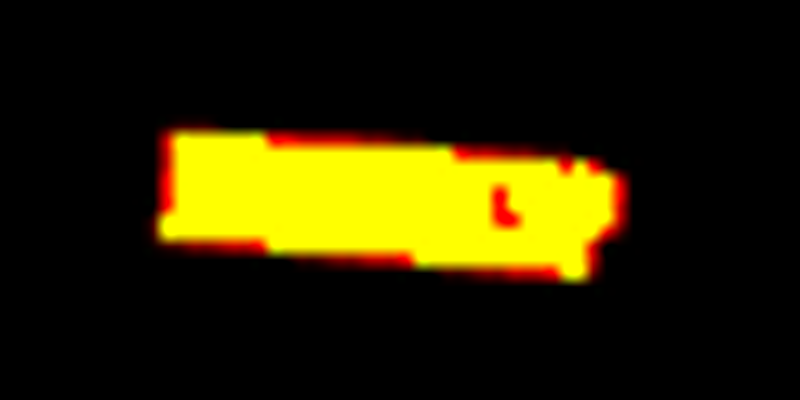

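View pics/fit_side_1.png

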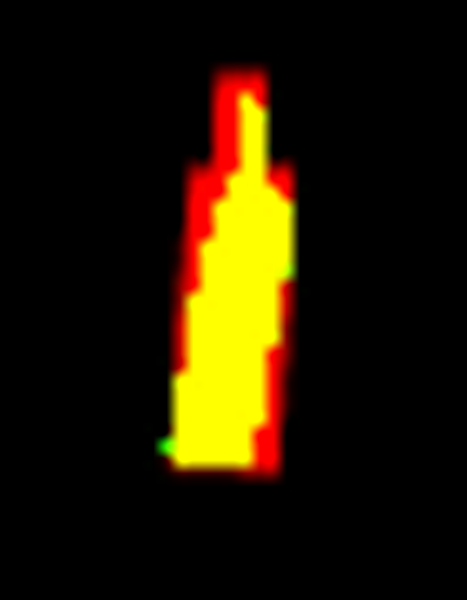

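```bash
sed -i 's/^TH=.*/TH=np.radians(82.8);O=np.array([.5639,.1049])/' h.py
cat >> h.py <<'E'
def tgtR(yaw,lean,flip=1):
    """cols tool x,y,z in world; fingers point along +yaw and down"""
    f=np.array([np.cos(yaw),np.sin(yaw),0]);l=np.array([-np.sin(yaw),np.cos(yaw),0])*flip
    y=f*np.sin(lean)-np.array([0,0,1])*np.cos(lean)
    return np.c_[l,y,np.cross(l,y)]
def rel(R0,R1): return (Rn.from_matrix(R1)*Rn.from_matrix(R0).inv()).as_rotvec()/(np.pi/4)
E
python3 - <<'E'
from h import *
a=np.load("pics/top0.npz");b=np.load("pics/side0.npz")
P={"top":cloud("top",a["d"]),"side":cloud("side",b["d"])}
for n in P:
    Pc=P[n];ok=(Pc[...,0]>.43)&(Pc[...,0]<.54)&(Pc[...,1]>-.43)&(Pc[...,1]<-.275)
    t=ok&(np.abs(Pc[...,2])<.004);print("table",n,Pc[t][:,2].mean(),Pc[t][:,2].std())
    m=(ok&(Pc[...,2]>.006)&(Pc[...,2]<.016)).astype(np.uint8)
    k,l,s,c=cv2.connectedComponentsWithStats(m);i=1+np.argmax(s[1:,4]);Q=Pc[l==i]
    print(n,"plate",len(Q),Q[:,2].mean(),cv2.minAreaRect((Q[:,:2]*1000).astype(np.float32)))
    f=ok&(Pc[...,2]>.04);Q=Pc[f];print("fin",len(Q),Q[:,:3].mean(0),Q[:,2].max(),cv2.minAreaRect((Q[:,:2]*1000).astype(np.float32)))
    ok=(Pc[...,0]>.43)&(Pc[...,0]<.54)&(Pc[...,1]>-.26)&(Pc[...,1]<-.12)
    Q=Pc[ok&(Pc[...,2]>.04)];print("wfin",len(Q),Q.mean(0),Q[:,2].max(),cv2.minAreaRect((Q[:,:2]*1000).astype(np.float32)))
    Q=Pc[ok&(Pc[...,2]>.015)&(Pc[...,2]<.021)];print("wtop",len(Q),cv2.minAreaRect((Q[:,:2]*1000).astype(np.float32)))
q=np.array([(497,302),(702,346),(480,402),(683,446)])/6.6667+[300,130]-.5
print((onplane("top",q,.0105)*1000).round(1))
R0=Rn.from_rotvec(bot.read_state()["tcp_rot"]).as_matrix();print(R0.round(2))
for fl in(1,-1):
    R1=tgtR(1.481,np.radians(40),fl);print(fl,rel(R0,R1)*45,Rn.from_matrix(R1).as_rotvec())
E
```

```text
table top 0.00026864153428829597 0.0020960724654809125
top plate 513 0.010672787036971327 ((479.81512451171875, -350.42706298828125), (104.36076354980469, 66.25421142578125), 77.61196899414062)
fin 36 [ 0.47039786 -0.38481845  0.0480969 ] 0.05439976198719472 ((470.6184997558594, -385.1070556640625), (24.126296997070312, 11.465568542480469), 82.69242858886719)
wfin 37 [ 0.47754612 -0.22817361  0.04996338] 0.05677641552003481 ((478.5393371582031, -229.36331176757812), (25.754045486450195, 12.589444160461426), 85.4289321899414)
wtop 105 ((499.23492431640625, -201.24781799316406), (84.67163848876953, 62.913917541503906), 82.31743621826172)
table side 0.0013276506672264244 0.0017575665577727931
side plate 261 0.011692390671803912 ((480.33319091796875, -351.1441650390625), (125.23670959472656, 68.19670104980469), 83.11566925048828)
fin 24 [ 0.47123869 -0.38155644  0.04790064] 0.054894305358215816 ((469.5067138671875, -384.7188720703125), (36.84379196166992, 10.835412979125977), 70.80562591552734)
wfin 28 [ 0.47763244 -0.22697233  0.04962263] 0.05602986524598097 ((478.121826171875, -227.4561767578125), (30.073612213134766, 11.565682411193848), 82.05421447753906)
wtop 57 ((481.36346435546875, -197.4949188232422), (93.78274536132812, 26.140460968017578), 84.96794891357422)
[[ 512.5 -305.5   10.5]
 [ 491.9 -401.5   10.5]
 [ 465.1 -296.6   10.5]
 [ 444.6 -391.3   10.5]]
[[ 0.33  0.    0.94]
 [-0.94 -0.    0.33]
 [ 0.   -1.    0.  ]]
1 [  29.02072644   37.24171891 -109.05707547] [-0.12627278 -2.81053638  1.31057464]
-1 [ 33.27893103 -25.92732141  62.75721048] [-0.87206287  0.03918035 -0.08402254]
```

>>> play_rows --motion '[[[0.5,0.75,0],[0.37,-0.288,0.697]],[[0.5,0.75,0],[0.37,-0.288,0.697]],[[0.5,0.75,0],[0.37,-0.288,0.697]],[[0.5,0.75,0],[0.37,-0.288,0.697]],[[0.5,0.75,0],[0.37,-0.288,0.697]],[[0.5,0.75,0],[0.37,-0.288,0.697]],[[0.5,0.75,0],[0.37,-0.288,0.697]]]' --gripper 0.3

```text
time: 1.88
tool_pos: [0.4243, -0.3343, 0.2103]
tcp_rot: [-1.14, 0.486, -0.51]
wrist_force: [-0.5, -0.4, 0.3]
width: 0.701
```

```bash
cat >> h.py <<'E'
def plan(T,yawdeg,lean=40,fl=-1):
    s=bot.read_state();R0=Rn.from_rotvec(s["tcp_rot"]).as_matrix()
    d=(np.array(T)-s["tool_pos"])
    print("t",round(s["time"],2),"pos",(s["tool_pos"]*1000).round(1),"shift",(d/.4).round(4).tolist(),"turn",rel(R0,tgtR(np.radians(yawdeg),np.radians(lean),fl)).round(4).tolist(),"F",s["wrist_force"].round(1),"w",round(s["width"],3),"q",s["q"].round(2))
def mtcp(xo,yo,zo,off=(-.031,0,.028)):
    return m2w([[xo+off[0],yo+off[1],zo+off[2]]])[0]
E
python3 - <<'E'
from h import *
plan([.4783,-.2222,.11],85)
E
```

```text
t 1.88 pos [ 424.3 -334.3  210.3] shift [0.1351, 0.2802, -0.2508] turn [0.3699, -0.2866, 0.6953] F [-0.5 -0.4  0.3] w 0.701 q [-0.92  0.12  1.82  0.31  1.41 -0.33]
```

>>> play_rows --motion '[[[0.137,0.285,-0.25],[0.37,-0.287,0.695]],[[0.137,0.285,-0.25],[0.37,-0.287,0.695]],[[0.137,0.285,-0.25],[0.37,-0.287,0.695]],[[0.137,0.285,-0.25],[0.37,-0.287,0.695]],[[0.137,0.285,-0.25],[0.37,-0.287,0.695]],[[0.137,0.285,-0.25],[0.37,-0.287,0.695]]]'

```text
time: 2.62
tool_pos: [0.478, -0.2242, 0.1104]
tcp_rot: [-0.874, 0.042, -0.087]
wrist_force: [-0.7, 0.3, -0.5]
width: 0.698
```

```bash
python3 - <<'E'
from h import *
plan([.4783,-.2222,.03],85)
im,d=grab("top");save(im,"t1.png",(290,130,420,227))
im,d=grab("side");save(im,"s1.png",(220,100,320,190))
plan([.4783,-.2222,.03],85)
E
```

```text
t 2.62 pos [ 478.  -224.2  110.4] shift [0.0008, 0.0051, -0.2011] turn [0.002, -0.0016, 0.0081] F [-0.7  0.3 -0.5] w 0.698 q [-0.83  0.38  1.82  0.5   1.47 -0.92]
t 2.73 pos [ 477.9 -223.9  110.9] shift [0.0009, 0.0044, -0.2023] turn [0.0023, -0.0007, 0.0073] F [-0.4 -0.2  0.8] w 0.703 q [-0.83  0.38  1.82  0.5   1.47 -0.92]
```

View pics/t1.png

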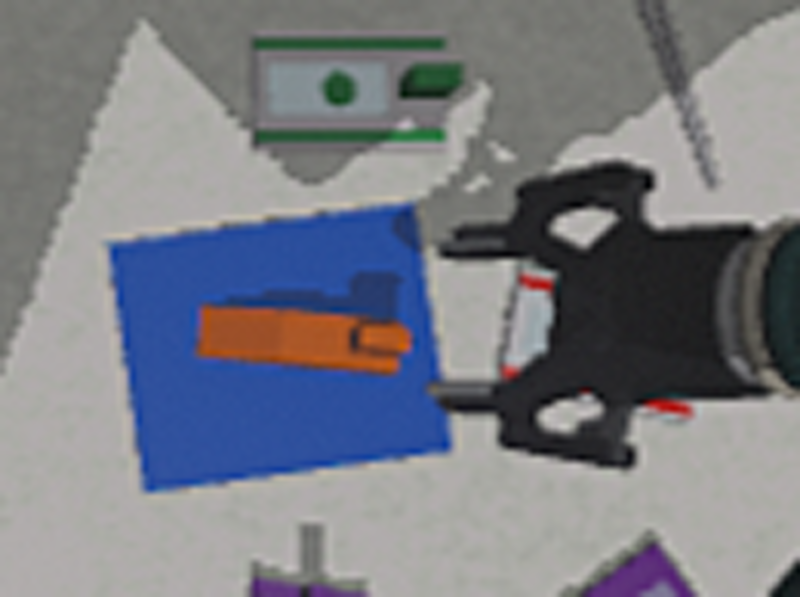

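View pics/s1.png

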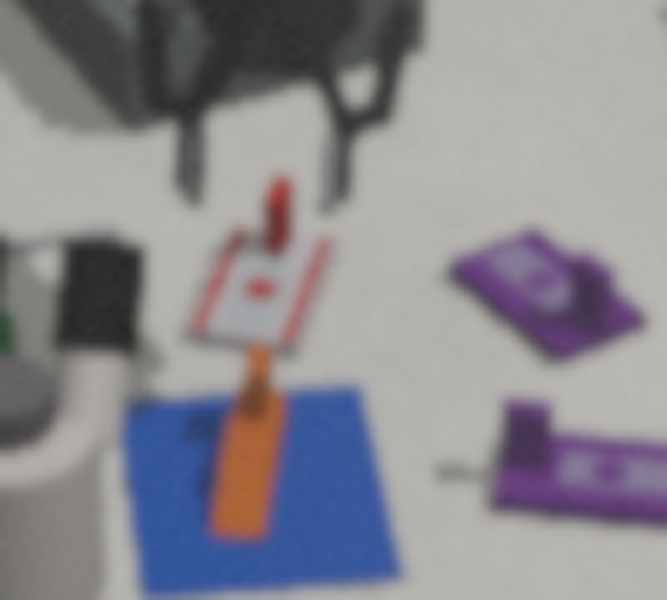

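>>> play_rows --motion '[[[0.001,0.002,-0.1],[0,0,0.006]],[[0.001,0.002,-0.18],[0,0,0.006]],[[0.001,0.002,-0.2],[0,0,0.006]],[[0.001,0.002,-0.2],[0,0,0.006]],[[0.001,0.002,-0.2],[0,0,0.006]]]'

```text
time: 3.35
tool_pos: [0.4791, -0.2231, 0.0316]
tcp_rot: [-0.874, 0.037, -0.082]
wrist_force: [-0.6, 0.1, -0.7]
width: 0.7
```

>>> play_rows --motion '[[[0,0,0],[0,0,0]],[[0,0,0],[0,0,0]],[[0,0,0],[0,0,0]],[[0,0,0],[0,0,0]],[[0,0,0],[0,0,0]]]' --gripper 1 --squeeze 50

```text
time: 3.98
tool_pos: [0.4784, -0.2225, 0.0305]
tcp_rot: [-0.872, 0.039, -0.081]
wrist_force: [-1.5, -1.3, 4.1]
width: 0.103
```

```bash
python3 - <<'E'
from h import *
plan([.4783,-.2222,.03],85)
im,d=grab("top");save(im,"t2.png",(290,130,420,227))
im,d=grab("side");save(im,"s2.png",(220,100,320,190))
E
```

```text
t 3.98 pos [ 478.4 -222.5   30.5] shift [-0.0003, 0.0007, -0.0013] turn [-0.0002, -0.0013, -0.0007] F [-1.5 -1.3  4.1] w 0.103 q [-0.82  0.49  1.85  0.51  1.35 -0.99]
```

View pics/t2.png

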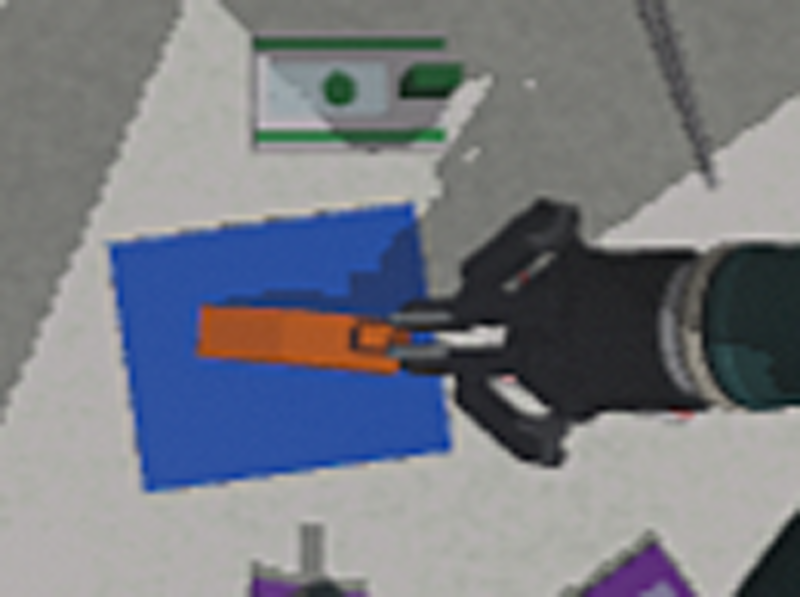

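View pics/s2.png

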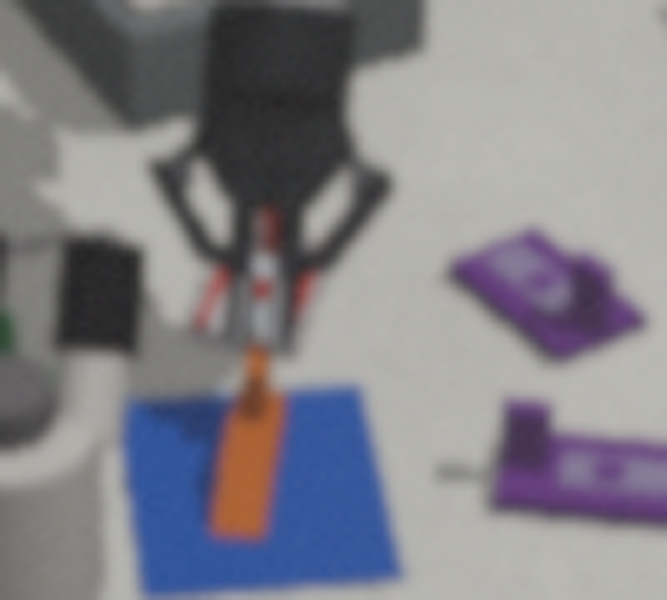

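```bash
python3 - <<'E'
from h import *
s=bot.read_state()
for n,bx,sc in(("top",(290,130),800/130),("side",(220,100),600/90)):
    R=Rn.from_rotvec(s["tcp_rot"]).as_matrix()
    for k in(0,.019,.04):
        print(n,k,((w2p(n,s["tool_pos"]-R[:,1]*k)+.5-bx)*sc).round(0))
    X=[[-.05,0,.048],[-.024,0,.048],[-.05,0,.018],[-.024,0,.018]]
    c,q=np.cos(1.483),np.sin(1.483)
    X=np.array([[.481+c*x,-.1913+q*x,z+.002] for x,y,z in X]);print(((w2p(n,X)+.5-bx)*sc).round(0))
E
```

```text
top 0 [[366. 341.]]
top 0.019 [[395. 340.]]
top 0.04 [[429. 338.]]
[[410. 340.]
 [358. 335.]
 [399. 346.]
 [347. 342.]]
side 0 [[256. 399.]]
side 0.019 [[259. 362.]]
side 0.04 [[262. 320.]]
[[261. 346.]
 [255. 377.]
 [261. 393.]
 [255. 424.]]
```

```bash
python3 - <<'E'
from h import *
for n in("top","side"):
    im,d=grab(n);P=cloud(n,d);s=bot.read_state()
    R=Rn.from_rotvec(s["tcp_rot"]).as_matrix()
    L=(P-s["tool_pos"])@R*1000
    m=(d>0)&(np.abs(L[...,0])<40)&(np.abs(L[...,2])<25)&(L[...,1]>-80)&(L[...,1]<5)
    m&=(im.astype(int).max(-1)-im.astype(int).min(-1)<30)
    Q=L[m];
    for a in range(-60,5,5):
        k=(Q[:,1]>=a)&(Q[:,1]<a+5);print(n,a,k.sum(),Q[k].min(0).round() if k.any() else "",Q[k].max(0).round() if k.any() else "")
    print(s["width"],s["time"])
E
```

```text
top -60 12 [-15. -60. -12.] [ 15. -55.  16.]
top -55 13 [-17. -55.  -8.] [ 19. -50.  14.]
top -50 13 [-17. -49.  -6.] [ 19. -45.  11.]
top -45 18 [-18. -45.  -9.] [ 19. -40.  14.]
top -40 10 [-18. -39.  -4.] [ 16. -36.  12.]
top -35 12 [-15. -35.  -1.] [ 16. -31.  17.]
top -30 9 [-11. -30.  -4.] [ 10. -25.  11.]
top -25 0  
top -20 0  
top -15 0  
top -10 0  
top -5 1 [ 11.  -4. -14.] [ 11.  -4. -14.]
top 0 1 [13.  4. -9.] [13.  4. -9.]
0.10402939918932574 4.125
side -60 8 [-14. -59.   6.] [ 13. -56.  15.]
side -55 13 [-14. -55.   1.] [ 17. -50.  17.]
side -50 12 [-15. -49.   2.] [ 16. -45.  16.]
side -45 12 [-17. -44. -10.] [ 16. -40.  18.]
side -40 12 [-15. -40.  -3.] [ 19. -35.  16.]
side -35 14 [-15. -35.  -1.] [ 15. -30.  16.]
side -30 8 [ -9. -28.  -0.] [ 10. -25.  17.]
side -25 3 [ -7. -24.  -2.] [ 12. -24.  14.]
side -20 0  
side -15 0  
side -10 1 [-12.  -6. -22.] [-12.  -6. -22.]
side -5 2 [ 12.  -5. -20.] [ 12.  -1. -17.]
side 0 0  
0.10434700403353124 4.175
```

>>> play_rows --motion '[[[0,0,0],[0,0,0]],[[0,0,0],[0,0,0]]]'

```text
time: 4.42
tool_pos: [0.4784, -0.2225, 0.0305]
tcp_rot: [-0.872, 0.039, -0.081]
wrist_force: [-1.5, -1.4, 5.6]
width: 0.103
```

```bash
python3 - <<'E'
from h import *
R=Rn.from_rotvec([-.874,.042,-.087]).as_matrix();p=np.array([.478,-.224,.1108])
for n,bx,sc in(("top",(290,130),800/130),("side",(220,100),600/90)):
    for k in(0,.01,.02,.03,.04):
        for o in(-.03,.03):
            print(n,k,o,((w2p(n,p-R[:,1]*k+R[:,0]*o)+.5-bx)*sc).round(0))
E
```

```text
top 0 -0.03 [[394. 386.]]
top 0 0.03 [[404. 261.]]
top 0.01 -0.03 [[411. 385.]]
top 0.01 0.03 [[420. 260.]]
top 0.02 -0.03 [[427. 385.]]
top 0.02 0.03 [[437. 259.]]
top 0.03 -0.03 [[444. 385.]]
top 0.03 0.03 [[454. 258.]]
top 0.04 -0.03 [[462. 385.]]
top 0.04 0.03 [[471. 257.]]
side 0 -0.03 [[317. 271.]]
side 0 0.03 [[196. 263.]]
side 0.01 -0.03 [[319. 251.]]
side 0.01 0.03 [[198. 243.]]
side 0.02 -0.03 [[320. 231.]]
side 0.02 0.03 [[199. 223.]]
side 0.03 -0.03 [[322. 210.]]
side 0.03 0.03 [[201. 203.]]
side 0.04 -0.03 [[323. 190.]]
side 0.04 0.03 [[202. 182.]]
```

>>> play_rows --motion '[[[0,0,0],[0,0,0]],[[0,0,0],[0,0,0]],[[0,0,0],[0,0,0]],[[0.001,0.015,0],[0,0,0]],[[0.003,0.032,0],[0,0,0]],[[0.003,0.032,0],[0,0,0]]]' --gripper 0.5

```text
time: 5.18
tool_pos: [0.4793, -0.2086, 0.0301]
tcp_rot: [-0.872, 0.039, -0.08]
wrist_force: [-0.1, 0.5, -0.6]
width: 0.504
```

```bash
python3 - <<'E'
from h import *
plan([.4783,-.2222,.03],85)
im,d=grab("top");save(im,"t3.png",(320,160,385,209))
im,d=grab("side");save(im,"s3.png",(235,120,285,170))
E
```

```text
t 5.17 pos [ 479.3 -208.6   30.1] shift [-0.0025, -0.0341, -0.0001] turn [-0.0008, -0.0022, -0.0016] F [-0.1  0.5 -0.6] w 0.504 q [-0.81  0.47  1.87  0.52  1.34 -0.98]
```

View pics/t3.png

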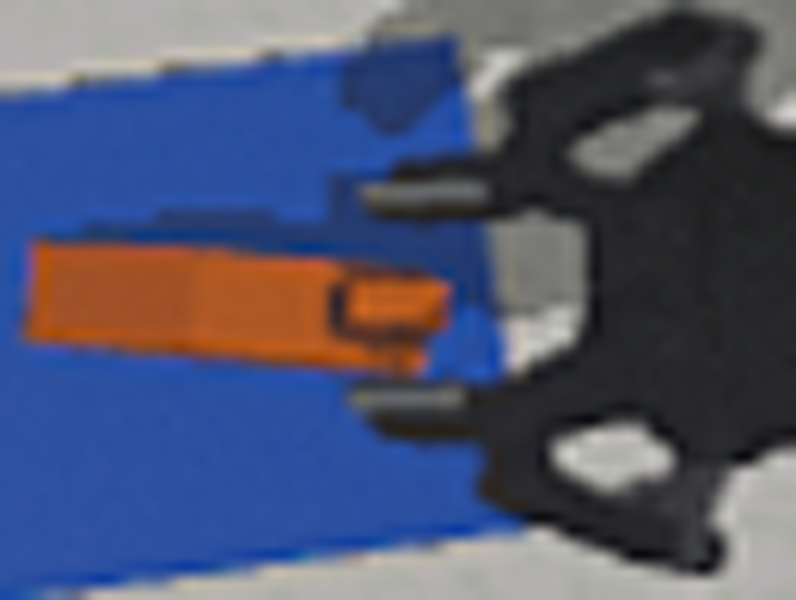

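View pics/s3.png

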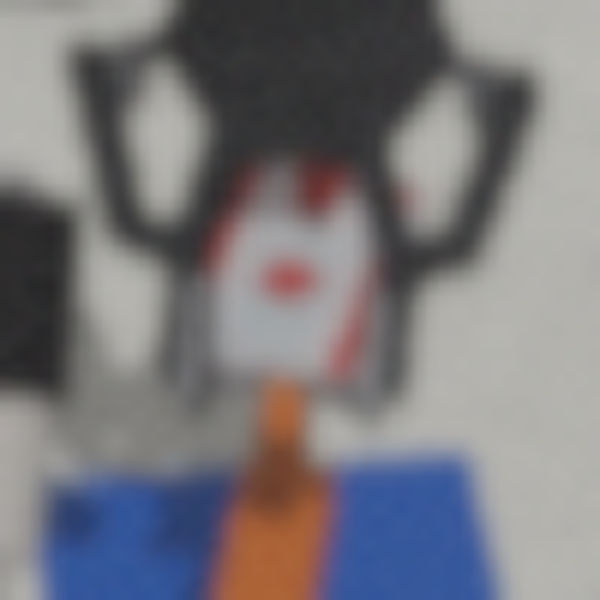

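```bash
cat >> h.py <<'E'
def tri(ut,us):
    A=[]
    for n,u in(("top",ut),("side",us)):
        K,R,t=cal(n);Pm=K@np.c_[R,t];A+=[u[0]*Pm[2]-Pm[0],u[1]*Pm[2]-Pm[1]]
    v=np.linalg.svd(np.array(A))[2][-1];return v[:3]/v[3]
E
python3 - <<'E'
from h import *
s=bot.read_state();R=Rn.from_rotvec(s["tcp_rot"]).as_matrix()
for a,b in(((348.9,175.3),(250.3,153.8)),((348,191.9),(266,154.5))):
    X=tri(a,b);print((X*1000).round(1),((X-s["tool_pos"])@R*1000).round(1))
E
```

```text
[ 504.2 -218.1   56.8] [ 25.4 -24.8  12.1]
[ 452.5 -214.4   57.8] [-26.5 -25.9  12.1]
```

>>> play_rows --motion '[[[0,0,-0.007],[0,0,0]],[[0,0,-0.015],[0,0,0]],[[0,0,-0.02],[0,0,0]],[[0,0,-0.02],[0,0,0]]]'

```text
time: 5.78
tool_pos: [0.4793, -0.2094, 0.0218]
tcp_rot: [-0.872, 0.04, -0.08]
wrist_force: [-0.1, 0.0, -0.3]
width: 0.501
```

>>> play_rows --motion '[[[0,0,-0.004],[0,0,0]],[[0,0,-0.008],[0,0,0]],[[0,0,-0.012],[0,0,0]],[[0,0,-0.012],[0,0,0]]]'

```text
time: 6.28
tool_pos: [0.4794, -0.2094, 0.0171]
tcp_rot: [-0.872, 0.039, -0.08]
wrist_force: [0.1, 0.4, -1.0]
width: 0.501
```

```bash
python3 - <<'E'
from h import *
plan([.4783,-.2222,.03],85)
im,d=grab("top");save(im,"t4.png",(320,160,385,209))
im,d=grab("side");save(im,"s4.png",(235,120,285,170))
E
```

```text
t 6.28 pos [ 479.4 -209.4   17.1] shift [-0.0027, -0.0321, 0.0321] turn [-0.0004, -0.0021, -0.0007] F [ 0.1  0.4 -1. ] w 0.501 q [-0.81  0.49  1.87  0.52  1.32 -0.99]
```

View pics/t4.png

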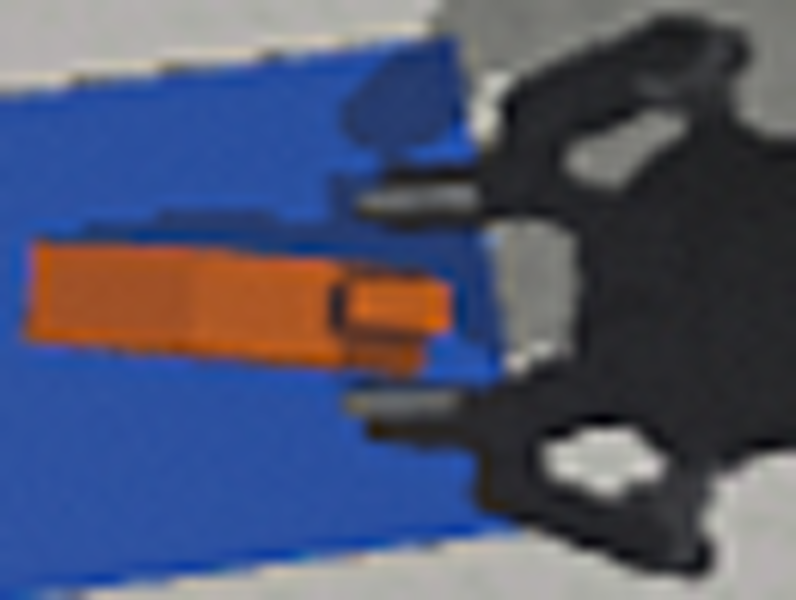

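View pics/s4.png

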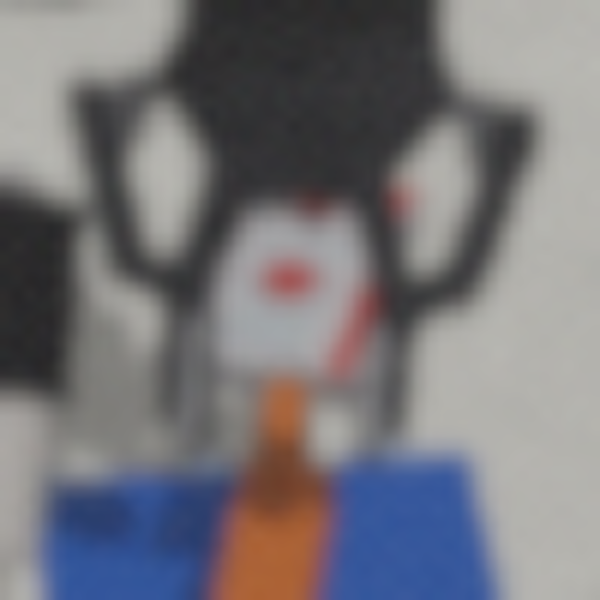

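>>> play_rows --motion '[[[0,0,0],[0,0,0]],[[0,0,0],[0,0,0]],[[0,0,0],[0,0,0]],[[0,0,0],[0,0,0]],[[0,0,0],[0,0,0]]]' --gripper 1 --squeeze 50

```text
time: 7.0
tool_pos: [0.4796, -0.2097, 0.0175]
tcp_rot: [-0.872, 0.039, -0.081]
wrist_force: [-0.5, -1.3, 0.6]
width: 0.127
```

```bash
python3 - <<'E'
from h import *
plan([.4783,-.2222,.03],85)
im,d=grab("top");save(im,"t5.png",(320,160,385,209))
im,d=grab("side");save(im,"s5.png",(235,120,285,170))
E
```

```text
t 7.0 pos [ 479.6 -209.7   17.5] shift [-0.0033, -0.0313, 0.0314] turn [0.0003, -0.0013, -0.0005] F [-0.5 -1.3  0.6] w 0.127 q [-0.81  0.49  1.87  0.52  1.32 -0.99]
```

View pics/t5.png

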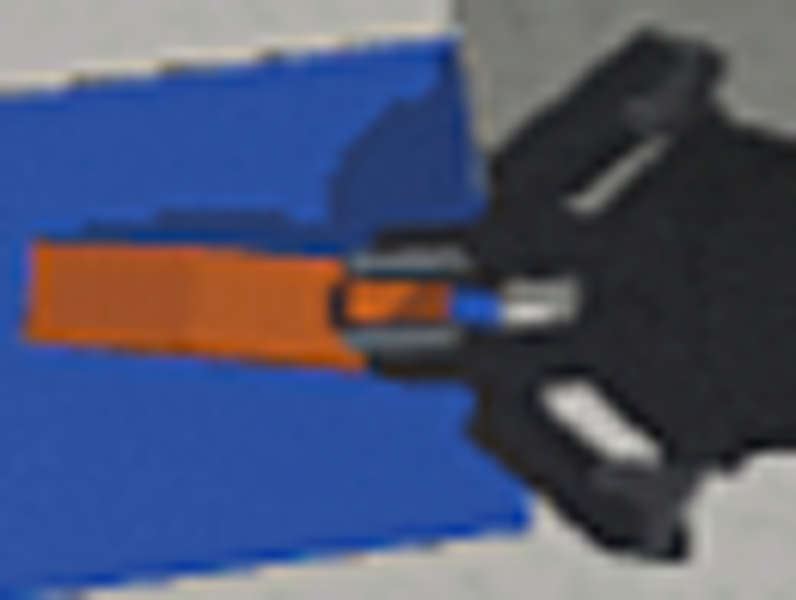

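View pics/s5.png

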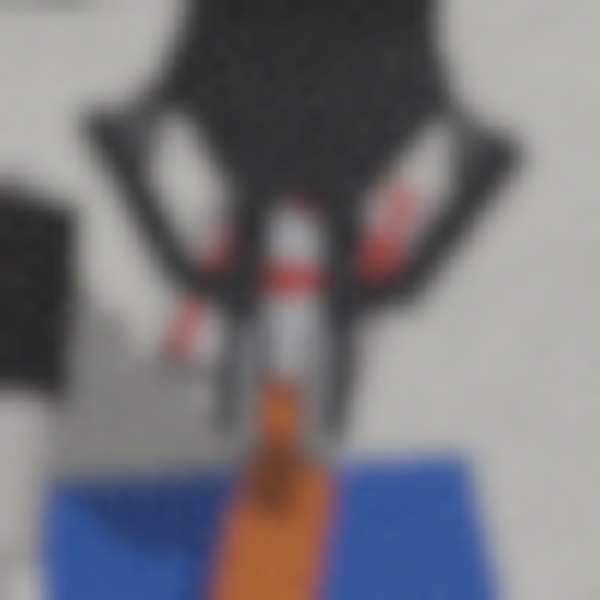

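>>> play_rows --motion '[[[0,0,0.03],[0,0,0]],[[0,0,0.1],[0,0,0]],[[0,0,0.2],[0,0,0]],[[0,0,0.2],[0,0,0]]]'

```text
time: 7.6
tool_pos: [0.4813, -0.2111, 0.1007]
tcp_rot: [-0.876, 0.034, -0.083]
wrist_force: [0.3, -0.1, -0.4]
width: 0.127
```

```bash
cat >> h.py <<'E'
WO=(-.0185,0,.0155)
E
python3 - <<'E'
from h import *
plan(mtcp(-.06,.078,.022+.03,WO),82.8)
im,d=grab("side");save(im,"s6.png",(220,110,290,180))
E
```

```text
t 7.6 pos [ 481.3 -211.1  100.7] shift [-0.0116, 0.6196, -0.0831] turn [0.0056, 0.0045, -0.0495] F [ 0.3 -0.1 -0.4] w 0.127 q [-0.81  0.38  1.84  0.51  1.44 -0.93]
```

View pics/s6.png

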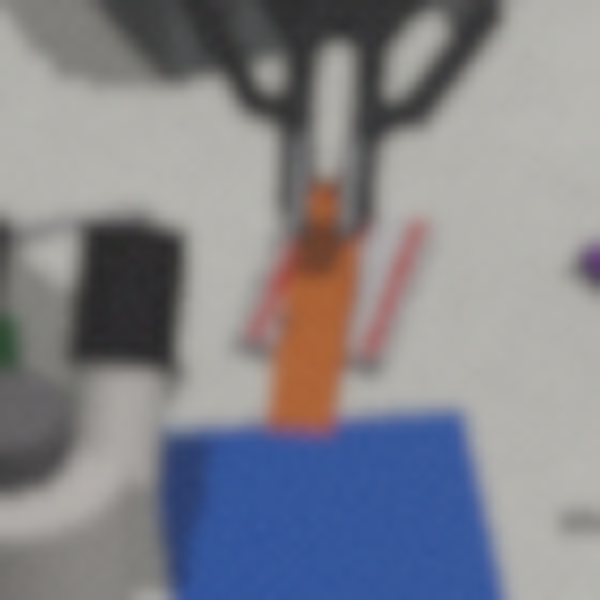

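>>> play_rows --motion '[[[-0.008,0.616,0],[0.005,0.004,-0.05]],[[-0.008,0.616,0],[0.005,0.004,-0.05]],[[-0.008,0.616,0],[0.005,0.004,-0.05]],[[-0.008,0.616,0],[0.005,0.004,-0.05]],[[-0.008,0.616,-0.07],[0.005,0.004,-0.05]],[[-0.008,0.616,-0.07],[0.005,0.004,-0.05]],[[-0.008,0.616,-0.07],[0.005,0.004,-0.05]]]'

```text
time: 8.52
tool_pos: [0.4762, 0.0367, 0.0693]
tcp_rot: [-0.867, 0.061, -0.116]
wrist_force: [0.4, 0.2, -0.8]
width: 0.13
```

```bash
python3 - <<'E'
from h import *
im,d=grab("top");save(im,"t7.png",(190,110,300,200))
im,d=grab("side");save(im,"s7.png",(195,150,315,270))
plan(mtcp(-.06,.078,.022,WO),82.8)
E
```

```text
t 8.62 pos [477.1  36.   69.9] shift [-0.001, 0.002, -0.0809] turn [-0.005, -0.0046, 0.0021] F [-0.4  0.6  0.1] w 0.125 q [-0.47  0.18  2.18  0.72  1.17 -0.77]
```

View pics/t7.png

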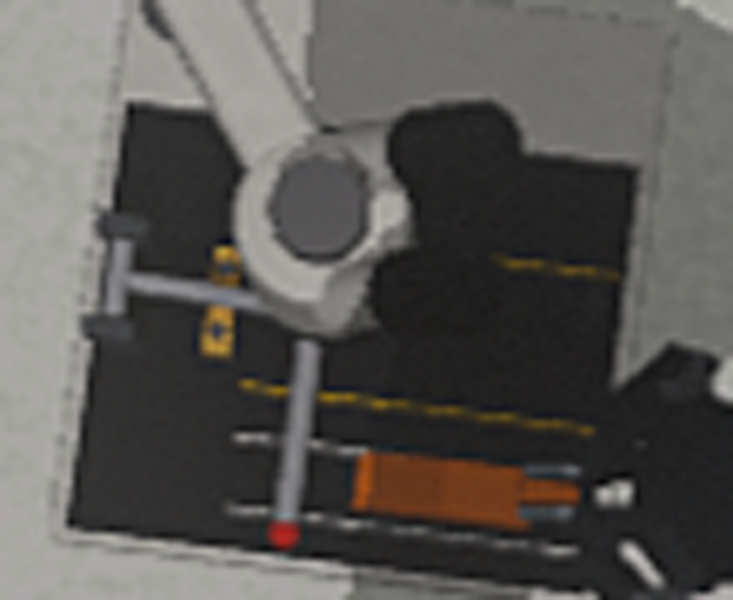

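View pics/s7.png

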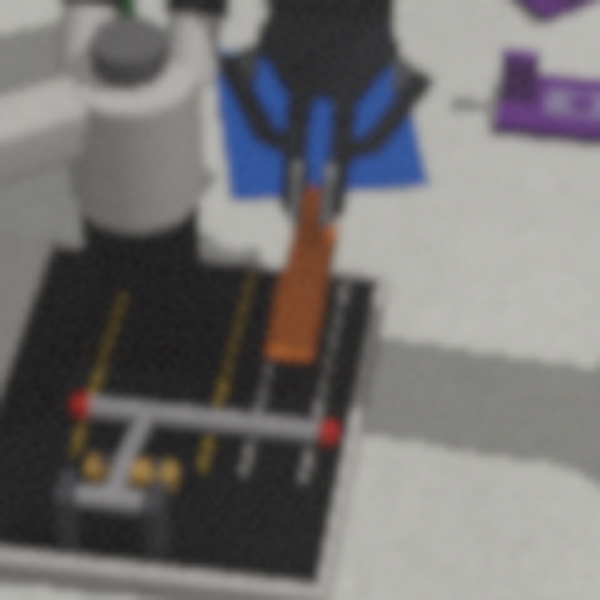

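>>> play_rows --motion '[[[-0.001,0.002,-0.03],[-0.004,-0.004,0.002]],[[-0.001,0.002,-0.06],[-0.004,-0.004,0.002]],[[-0.001,0.002,-0.073],[-0.004,-0.004,0.002]],[[-0.001,0.002,-0.073],[-0.004,-0.004,0.002]],[[-0.001,0.002,-0.073],[-0.004,-0.004,0.002]]]'

```text
time: 9.25
tool_pos: [0.476, 0.0377, 0.0401]
tcp_rot: [-0.87, 0.056, -0.116]
wrist_force: [-0.7, -0.5, -1.1]
width: 0.129
```

>>> play_rows --motion '[[[0,0,-0.003],[0,0,0]],[[0,0,-0.006],[0,0,0]],[[0,0,-0.006],[0,0,0]]]'

```text
time: 9.62
tool_pos: [0.4759, 0.0378, 0.0377]
tcp_rot: [-0.871, 0.056, -0.116]
wrist_force: [0.6, 0.3, -0.8]
width: 0.127
```

```bash
python3 - <<'E'
from h import *
plan(mtcp(-.06,.078,.022,WO),82.8)
E
```

```text
t 9.62 pos [475.9  37.8  37.7] shift [0.002, -0.0024, -0.0005] turn [-0.0013, -0.0016, -0.0016] F [ 0.6  0.3 -0.8] w 0.127 q [-0.47  0.24  2.19  0.74  1.12 -0.82]
```

>>> play_rows --motion '[[[0.002,-0.002,-0.002],[-0.001,-0.001,-0.001]],[[0.002,-0.002,-0.003],[-0.001,-0.001,-0.001]],[[0.002,-0.002,-0.003],[-0.001,-0.001,-0.001]]]'

```text
time: 10.0
tool_pos: [0.4762, 0.0375, 0.0375]
tcp_rot: [-0.869, 0.055, -0.116]
wrist_force: [-3.5, -0.3, 7.4]
width: 0.129
```

>>> play_rows --motion '[[[0,0,-0.002],[0,0,0]],[[0,0,-0.002],[0,0,0]],[[0,0,-0.002],[0,0,0]]]'

```text
time: 10.38
tool_pos: [0.4763, 0.0375, 0.0375]
tcp_rot: [-0.868, 0.055, -0.115]
wrist_force: [-5.1, -2.1, 11.3]
width: 0.129
```

>>> play_rows --motion '[[[0.002,0.015,0.002],[0,0,0]],[[0.005,0.04,0.002],[0,0,0]],[[0.008,0.065,0.002],[0,0,0]],[[0.011,0.09,0.002],[0,0,0]],[[0.014,0.11,0.002],[0,0,0]],[[0.017,0.13,0.002],[0,0,0]],[[0.019,0.149,0.002],[0,0,0]],[[0.019,0.149,0.002],[0,0,0]]]'

```text
time: 11.38
tool_pos: [0.4873, 0.0948, 0.0374]
tcp_rot: [-0.875, 0.051, -0.121]
wrist_force: [0.6, -9.2, 5.8]
width: 0.127
```

```bash
python3 - <<'E'
from h import *
im,d=grab("top");save(im,"t8.png",(190,110,300,200))
im,d=grab("side");save(im,"s8.png",(195,150,315,270))
s=bot.read_state()
print((w2m(s["tool_pos"])*1000-np.array(WO)*1000).round(1))
plan(mtcp(.02,.078,.022,WO),82.8)
E
```

```text
[[-1.1 74.8 21.9]]
t 11.47 pos [487.3  94.8  37.4] shift [-0.0014, 0.0534, 0.0003] turn [0.004, 0.0056, 0.0027] F [ 0.5 -8.3  5.3] w 0.123 q [-0.35  0.22  2.22  0.8   1.05 -0.76]
```

View pics/t8.png

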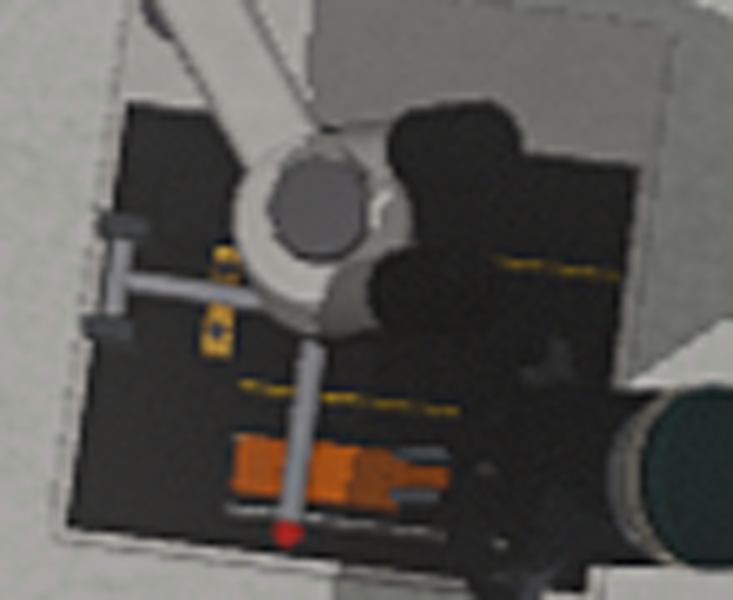

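View pics/s8.png

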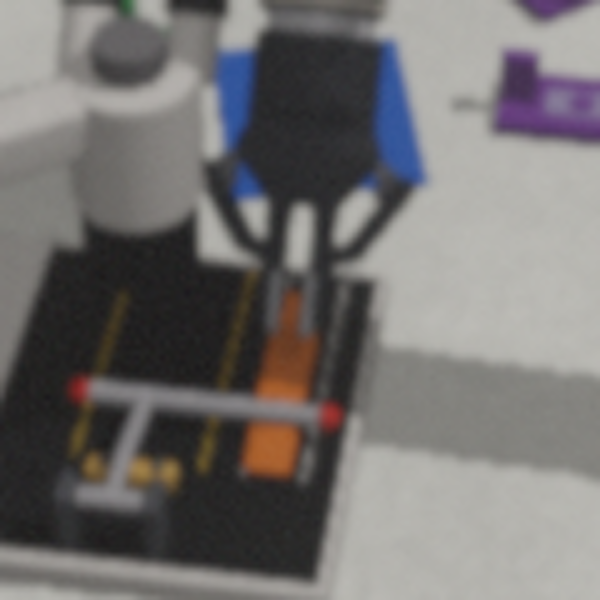

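>>> play_rows --motion '[[[-0.004,0.015,0],[0,0,0]],[[-0.004,0.03,0],[0,0,0]],[[-0.003,0.045,0],[0,0,0]],[[-0.003,0.056,0],[0,0,0]],[[-0.003,0.056,0],[0,0,0]],[[-0.003,0.056,0],[0,0,0]]]'

```text
time: 12.22
tool_pos: [0.4856, 0.1179, 0.0374]
tcp_rot: [-0.873, 0.052, -0.121]
wrist_force: [1.6, -5.9, 3.7]
width: 0.129
```

```bash
python3 - <<'E'
from h import *
im,d=grab("top");save(im,"t9.png",(190,110,300,200))
im,d=grab("side");save(im,"s9.png",(195,150,315,270))
s=bot.read_state()
print((w2m(s["tool_pos"])*1000-np.array(WO)*1000).round(1))
plan(mtcp(.02,.078,.022,WO),82.8)
E
```

```text
[[21.6 79.3 21.9]]
t 12.32 pos [485.6 117.9  37.4] shift [0.0027, -0.0044, 0.0003] turn [0.0021, 0.0045, 0.0023] F [ 1.2 -5.3  4.8] w 0.128 q [-0.3   0.2   2.23  0.83  1.03 -0.74]
```

View pics/t9.png

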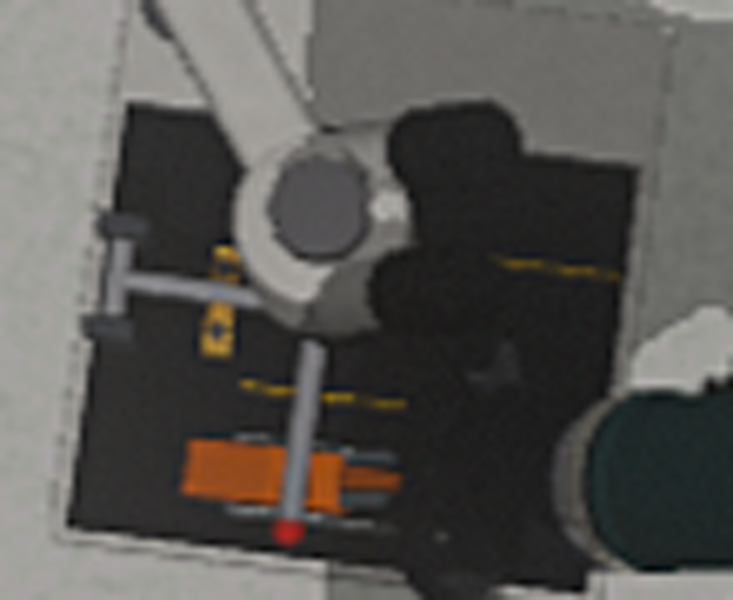

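View pics/s9.png

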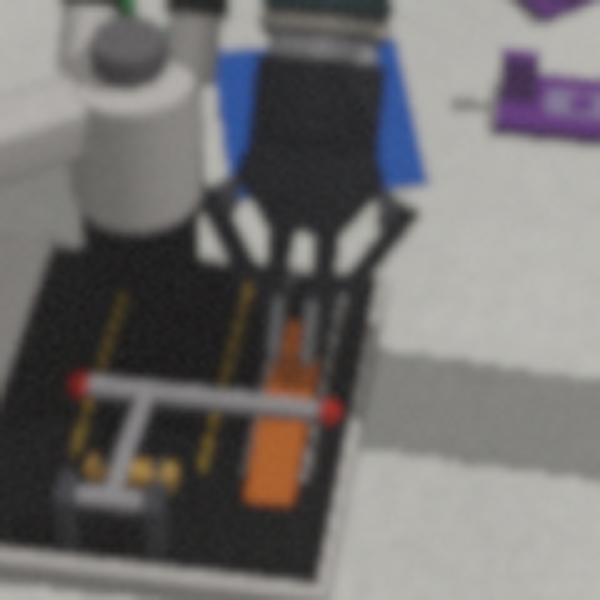

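>>> play_rows --motion '[[[0,0,0],[0,0,0]],[[0,0,0],[0,0,0]],[[0,0,0],[0,0,0]],[[-0.004,-0.03,0.04],[0,0,0]],[[-0.012,-0.095,0.12],[0,0,0]],[[-0.02,-0.16,0.2],[0,0,0]],[[-0.02,-0.16,0.25],[0,0,0]]]' --gripper 0.5

```text
time: 13.2
tool_pos: [0.4764, 0.0527, 0.139]
tcp_rot: [-0.873, 0.054, -0.121]
wrist_force: [0.6, -0.4, 0.3]
width: 0.503
```

```bash
python3 - <<'E'
from h import *
im,d=grab("top");save(im,"t10.png",(190,110,300,200))
y=np.radians(77.9);f=np.array([np.cos(y),np.sin(y)])
c=np.array([.479,-.349])
off=-.019
g=np.r_[c+f*off,.0]
print("carrier TCP",g)
plan(np.r_[g[:2],.10],77.9)
E
```

```text
carrier TCP [ 0.47501725 -0.36757788  0.        ]
t 13.25 pos [477.4  53.4 141.1] shift [-0.006, -1.0525, -0.1027] turn [0.0016, 0.0064, -0.1067] F [0.9 0.1 1.5] w 0.501 q [-0.44  0.05  2.16  0.7   1.26 -0.65]
```

View pics/t10.png

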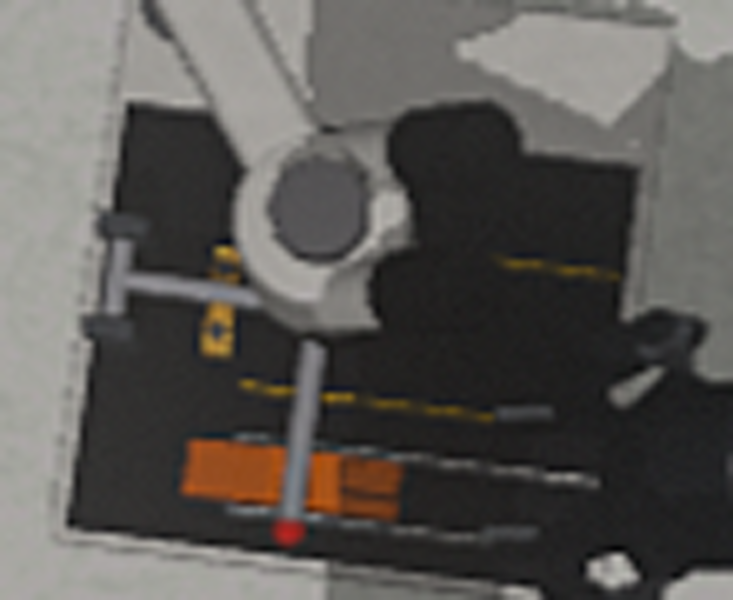

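>>> play_rows --motion '[[[-0.006,-0.9,0],[0.002,0.006,-0.107]],[[-0.006,-0.9,0],[0.002,0.006,-0.107]],[[-0.006,-0.9,0],[0.002,0.006,-0.107]],[[-0.006,-0.9,0],[0.002,0.006,-0.107]],[[-0.006,-0.9,0],[0.002,0.006,-0.107]],[[-0.006,-0.9,0],[0.002,0.006,-0.107]],[[-0.006,-0.9,0],[0.002,0.006,-0.107]]]'

```text
time: 14.12
tool_pos: [0.4729, -0.3077, 0.1356]
tcp_rot: [-0.868, 0.098, -0.196]
wrist_force: [-0.7, -0.2, 0.2]
width: 0.501
```

```bash
python3 - <<'E'
from h import *
plan([.475,-.3676,.07],77.9)
E
```

```text
t 14.12 pos [ 472.9 -307.7  135.6] shift [0.0053, -0.1498, -0.1639] turn [-0.0021, -0.0068, 0.0011] F [-0.7 -0.2  0.2] w 0.501 q [-0.94  0.42  1.71  0.5   1.53 -0.88]
```

>>> play_rows --motion '[[[0.004,-0.075,-0.08],[-0.002,-0.006,0.001]],[[0.004,-0.15,-0.17],[-0.002,-0.006,0.001]],[[0.004,-0.15,-0.17],[-0.002,-0.006,0.001]],[[0.004,-0.15,-0.17],[-0.002,-0.006,0.001]]]'

```text
time: 14.62
tool_pos: [0.4745, -0.3631, 0.0688]
tcp_rot: [-0.867, 0.092, -0.194]
wrist_force: [0.1, 0.6, -0.5]
width: 0.502
```

```bash
python3 - <<'E'
from h import *
im,d=grab("top");save(im,"t11.png",(360,160,425,209))
im,d=grab("side");save(im,"s11.png",(235,100,285,150))
plan([.475,-.3676,.012],77.9)
E
```

```text
t 14.72 pos [ 474.9 -364.    70. ] shift [0.0002, -0.009, -0.1449] turn [0.0001, 0.0008, -0.0049] F [1.6 0.3 0.6] w 0.502 q [-0.98  0.56  1.63  0.48  1.49 -0.95]
```

View pics/t11.png

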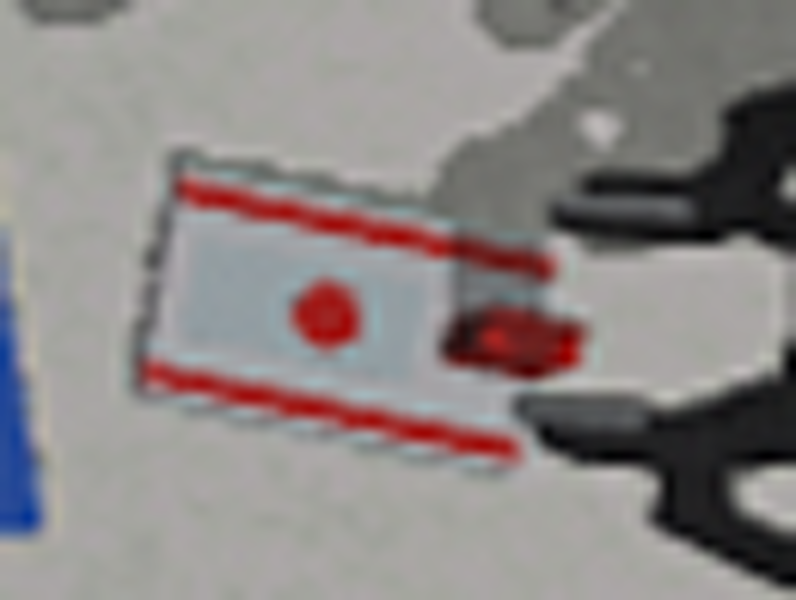

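View pics/s11.png

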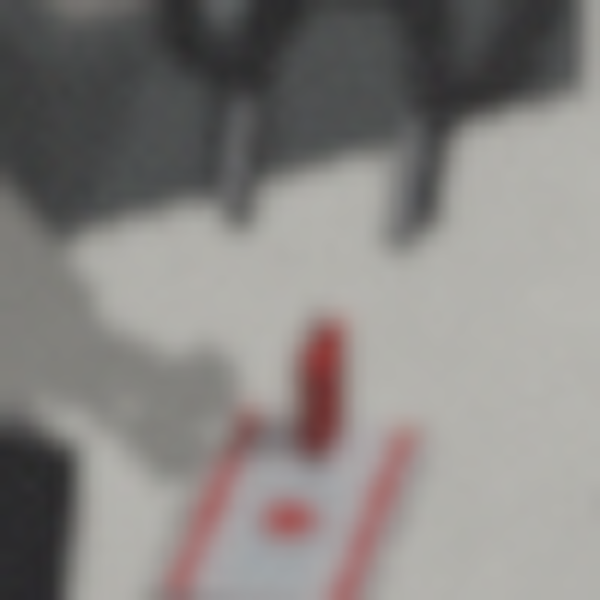

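>>> play_rows --motion '[[[0,-0.008,-0.07],[0,0,-0.004]],[[0,-0.008,-0.12],[0,0,-0.004]],[[0,-0.008,-0.142],[0,0,-0.004]],[[0,-0.008,-0.142],[0,0,-0.004]],[[0,-0.008,-0.142],[0,0,-0.004]]]'

```text
time: 15.35
tool_pos: [0.4745, -0.3685, 0.012]
tcp_rot: [-0.869, 0.092, -0.198]
wrist_force: [0.3, 0.5, -0.5]
width: 0.499
```

>>> play_rows --motion '[[[0,0,0],[0,0,0]],[[0,0,0],[0,0,0]],[[0,0,0],[0,0,0]],[[0,0,0],[0,0,0]]]' --gripper 1 --squeeze 50

```text
time: 15.85
tool_pos: [0.4746, -0.3688, 0.0125]
tcp_rot: [-0.869, 0.092, -0.198]
wrist_force: [-0.8, -1.1, 4.7]
width: 0.124
```

```bash
python3 - <<'E'
from h import *
im,d=grab("top");save(im,"t12.png",(360,160,425,209))
im,d=grab("side");save(im,"s12.png",(235,100,285,150))
np.savez("pics/top12.npz",d=d)
plan([.475,-.3676,.012],77.9)
E
```

```text
t 15.95 pos [ 474.5 -368.7   12.4] shift [0.0011, 0.0028, -0.0011] turn [0.0001, 0.0005, 0.0007] F [-1.1 -1.7  5.3] w 0.126 q [-0.99  0.64  1.64  0.48  1.42 -0.99]
```

View pics/t12.png

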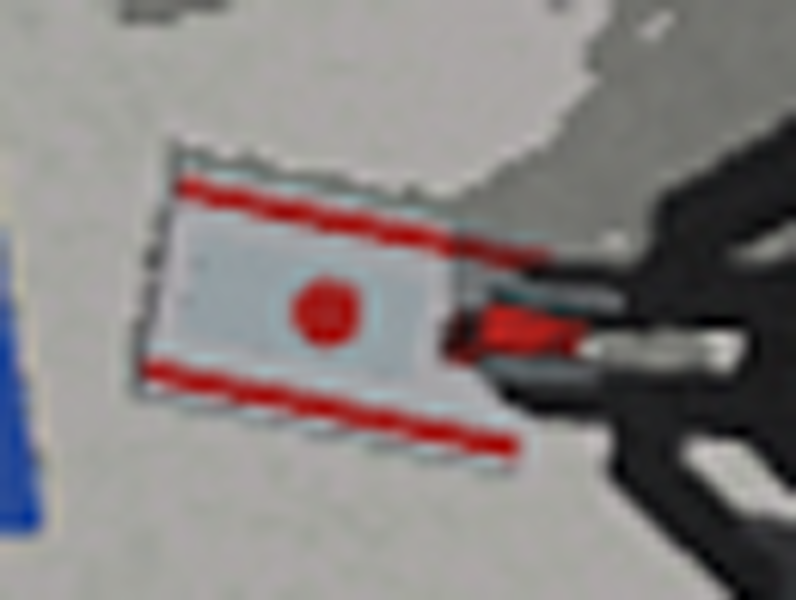

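View pics/s12.png

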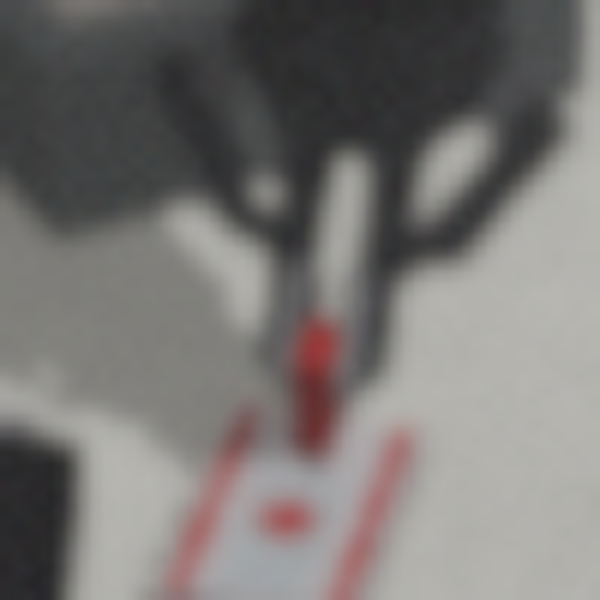

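>>> play_rows --motion '[[[0,0,0.03],[0,0,0]],[[0,0,0.1],[0,0,0]],[[0,0,0.19],[0,0,0]],[[0,0,0.19],[0,0,0]]]'

```text
time: 16.45
tool_pos: [0.4762, -0.3706, 0.0925]
tcp_rot: [-0.875, 0.087, -0.2]
wrist_force: [0.7, 0.2, -0.6]
width: 0.13
```

```bash
cat >> h.py <<'E'
CO=(-.0202,.0,.0124)
E
python3 - <<'E'
from h import *
plan(mtcp(-.065,0,.070,CO),82.8)
im,d=grab("side");save(im,"s13.png",(220,100,290,170))
E
```

```text
t 16.45 pos [ 476.2 -370.6   92.5] shift [0.1926, 0.9774, -0.0253] turn [0.0075, 0.0063, 0.1096] F [ 0.7  0.2 -0.6] w 0.13 q [-0.99  0.54  1.61  0.48  1.52 -0.94]
```

View pics/s13.png

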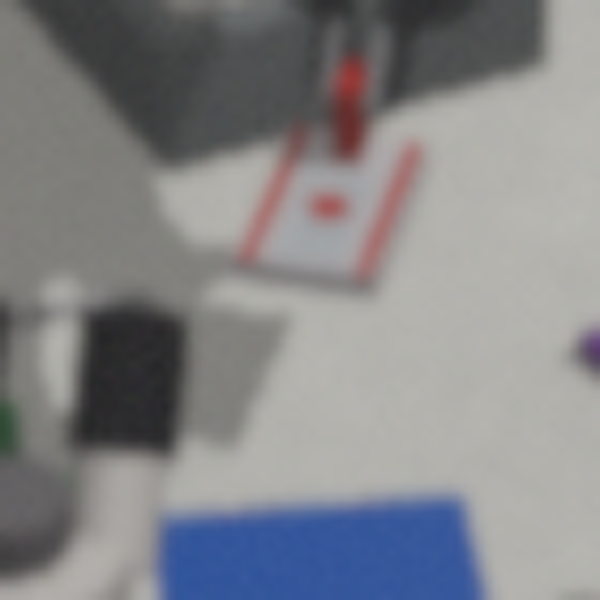

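>>> play_rows --motion '[[[0.195,0.7,0],[0.007,0.006,0.11]],[[0.195,0.7,0],[0.007,0.006,0.11]],[[0.195,0.7,0],[0.007,0.006,0.11]],[[0.195,0.7,0],[0.007,0.006,0.11]],[[0.195,0.7,0],[0.007,0.006,0.11]],[[0.195,0.78,0],[0.007,0.006,0.11]],[[0.195,0.86,0],[0.007,0.006,0.11]],[[0.195,0.93,-0.015],[0.007,0.006,0.11]],[[0.195,0.972,-0.015],[0.007,0.006,0.11]],[[0.195,0.972,-0.015],[0.007,0.006,0.11]]]'

```text
time: 17.75
tool_pos: [0.5515, 0.0215, 0.0813]
tcp_rot: [-0.866, 0.06, -0.113]
wrist_force: [-0.3, -1.1, -0.5]
width: 0.127
```

```bash
python3 - <<'E'
from h import *
im,d=grab("top");save(im,"t14.png",(190,100,320,200))
im,d=grab("side");save(im,"s14.png",(180,130,310,260))
plan(mtcp(-.065,0,.022,CO),82.8)
E
```

```text
t 17.85 pos [552.5  19.9  81.7] shift [0.0018, 0.0011, -0.1182] turn [-0.0065, -0.0065, -0.0004] F [ 0.7 -0.8 -1.6] w 0.123 q [-0.44  0.29  2.01  0.72  1.2  -0.7 ]
```

View pics/t14.png

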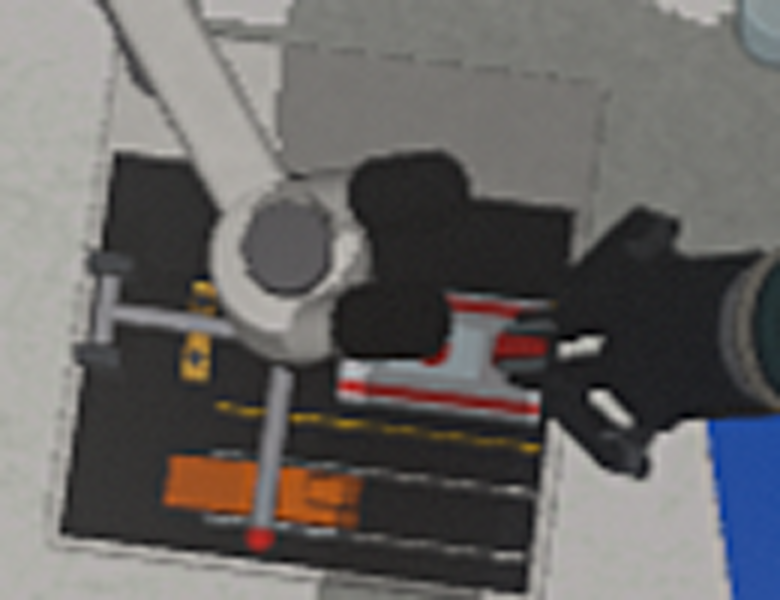

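View pics/s14.png

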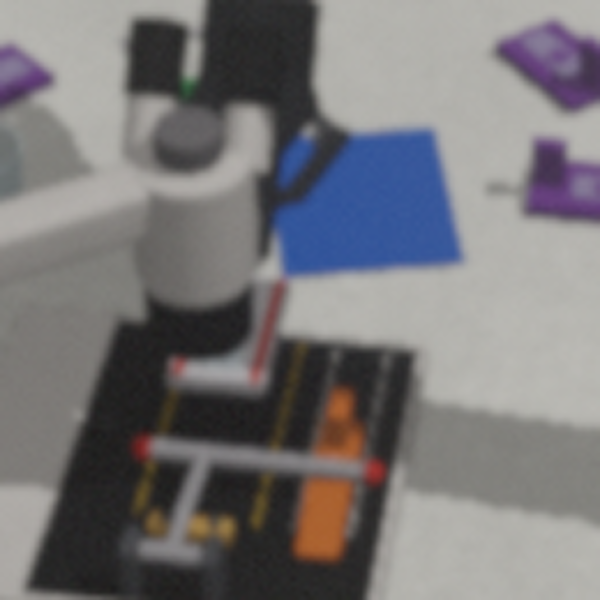

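>>> play_rows --motion '[[[0.002,0.001,-0.05],[-0.006,-0.006,0]],[[0.002,0.001,-0.09],[-0.006,-0.006,0]],[[0.002,0.001,-0.112],[-0.006,-0.006,0]],[[0.002,0.001,-0.112],[-0.006,-0.006,0]],[[0.002,0.001,-0.112],[-0.006,-0.006,0]]]'

```text
time: 18.48
tool_pos: [0.5531, 0.0208, 0.0367]
tcp_rot: [-0.87, 0.056, -0.117]
wrist_force: [-0.3, -0.1, -0.1]
width: 0.124
```

>>> play_rows --motion '[[[0,0,-0.003],[0,0,0]],[[0,0,-0.004],[0,0,0]],[[0,0,-0.004],[0,0,0]]]'

```text
time: 18.85
tool_pos: [0.5531, 0.021, 0.0354]
tcp_rot: [-0.871, 0.055, -0.117]
wrist_force: [0.1, 0.6, -0.9]
width: 0.129
```

>>> play_rows --motion '[[[0,0,-0.002],[0,0,0]],[[0,0,-0.003],[0,0,0]],[[0,0,-0.003],[0,0,0]]]'

```text
time: 19.23
tool_pos: [0.5531, 0.021, 0.0345]
tcp_rot: [-0.87, 0.055, -0.117]
wrist_force: [-0.9, -0.3, 2.1]
width: 0.13
```

```bash
python3 - <<'E'
from h import *
im,d=grab("top");save(im,"t15.png",(190,100,320,200))
im,d=grab("side");save(im,"s15.png",(180,130,310,260))
plan(mtcp(-.065,0,.022,CO),82.8)
s=bot.read_state()
print((w2m(s["tool_pos"])*1000-np.array(CO)*1000).round(1))
E
```

```text
t 19.32 pos [553.1  20.9  34.5] shift [0.0002, -0.0014, -0.0002] turn [-0.0017, -0.0006, -0.0007] F [-2.3 -1.   2. ] w 0.127 q [-0.43  0.36  2.03  0.74  1.13 -0.77]
[[-64.5   0.1  22.1]]
```

View pics/t15.png

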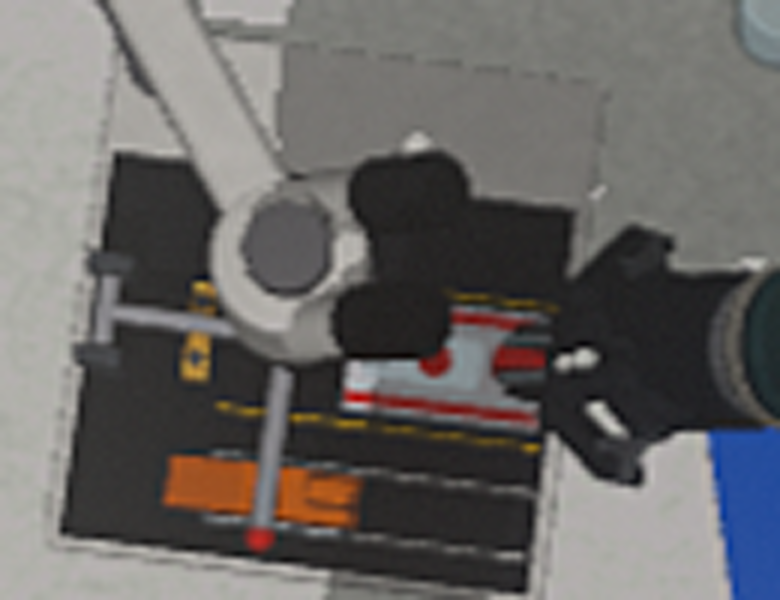

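View pics/s15.png

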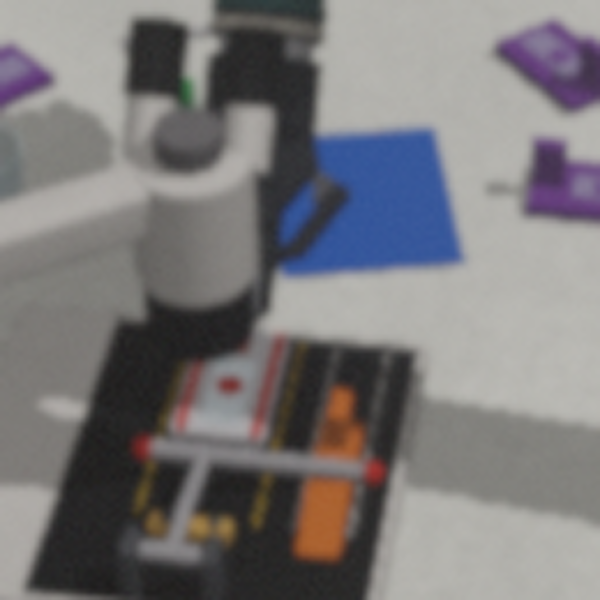

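>>> play_rows --motion '[[[0.003,0.02,0.001],[0,0,0]],[[0.005,0.045,0.001],[0,0,0]],[[0.008,0.07,0.001],[0,0,0]],[[0.011,0.095,0.001],[0,0,0]],[[0.015,0.12,0.001],[0,0,0]],[[0.018,0.14,0.001],[0,0,0]],[[0.018,0.145,0.001],[0,0,0]],[[0.018,0.145,0.001],[0,0,0]]]'

```text
time: 20.32
tool_pos: [0.56, 0.0794, 0.0345]
tcp_rot: [-0.87, 0.056, -0.116]
wrist_force: [0.7, 1.0, -0.5]
width: 0.126
```

```bash
python3 - <<'E'
from h import *
im,d=grab("top");save(im,"t16.png",(190,100,320,200))
im,d=grab("side");save(im,"s16.png",(170,160,290,270))
plan(mtcp(-.0065,0,.022,CO),82.8)
s=bot.read_state()
print((w2m(s["tool_pos"])*1000-np.array(CO)*1000).round(1))
E
```

```text
t 20.43 pos [560.   79.1  34.5] shift [0.0013, -0.0018, -0.0002] turn [-0.0021, -0.0015, -0.0007] F [0.1 1.5 2.3] w 0.125 q [-0.33  0.34  2.06  0.8   1.08 -0.72]
[[-5.9  0.6 22.1]]
```

View pics/t16.png

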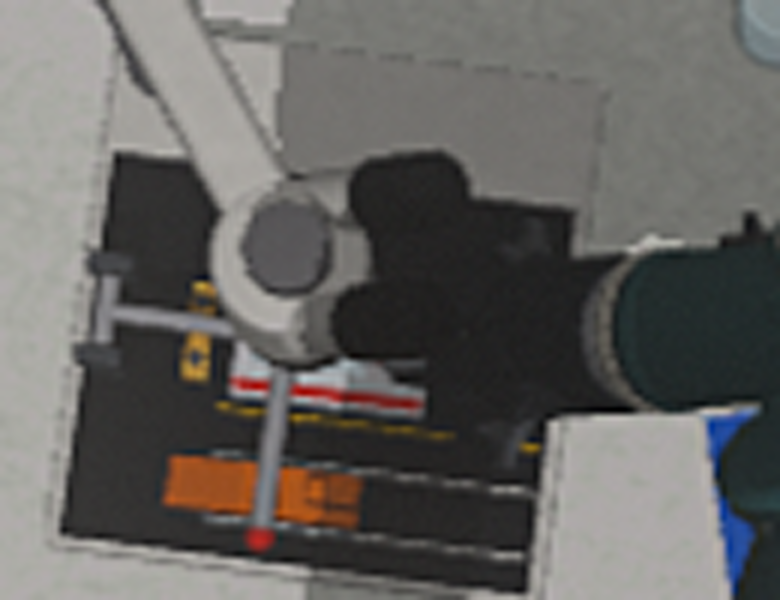

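View pics/s16.png

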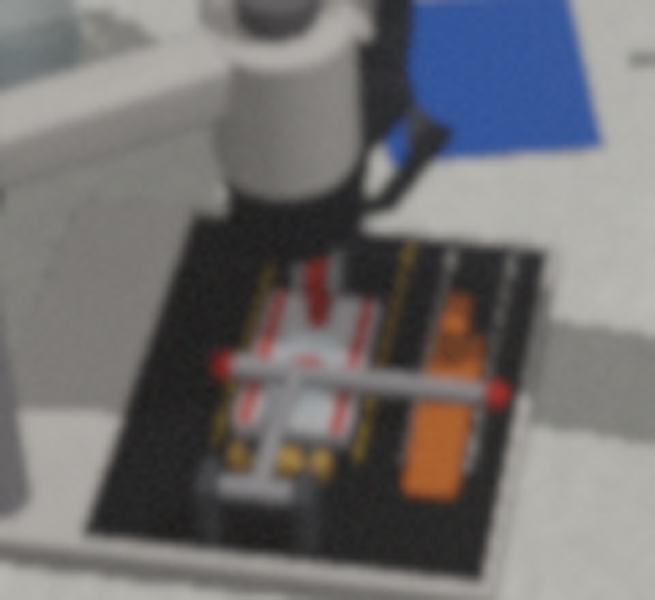

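>>> play_rows --motion '[[[0.002,0.005,0.001],[0,0,0]],[[0.003,0.01,0.001],[0,0,0]],[[0.004,0.015,0.001],[0,0,0]],[[0.004,0.02,0.001],[0,0,0]],[[0.004,0.02,0.001],[0,0,0]]]'

```text
time: 21.05
tool_pos: [0.5617, 0.0871, 0.0348]
tcp_rot: [-0.871, 0.055, -0.117]
wrist_force: [-0.0, -0.9, -1.7]
width: 0.13
```

>>> play_rows --motion '[[[0,0.003,0],[0,0,0]],[[0.001,0.006,0],[0,0,0]],[[0.001,0.006,0],[0,0,0]]]'

```text
time: 21.42
tool_pos: [0.5623, 0.0894, 0.0349]
tcp_rot: [-0.871, 0.055, -0.117]
wrist_force: [-0.9, -0.4, -1.5]
width: 0.129
```

>>> play_rows --motion '[[[0,0.003,0],[0,0,0]],[[0.001,0.005,0],[0,0,0]],[[0.001,0.005,0],[0,0,0]]]'

```text
time: 21.8
tool_pos: [0.5627, 0.0914, 0.0349]
tcp_rot: [-0.87, 0.055, -0.117]
wrist_force: [-0.2, -0.5, -0.6]
width: 0.126
```

>>> play_rows --motion '[[[0,0.002,-0.001],[0,0,0]],[[0,0.003,-0.001],[0,0,0]],[[0,0.003,-0.001],[0,0,0]]]'

```text
time: 22.18
tool_pos: [0.5627, 0.0926, 0.0345]
tcp_rot: [-0.87, 0.055, -0.117]
wrist_force: [1.0, 0.9, -1.9]
width: 0.126
```

>>> play_rows --motion '[[[0,0.002,0],[0,0,0]],[[0,0.003,0],[0,0,0]],[[0,0.003,0],[0,0,0]]]'

```text
time: 22.55
tool_pos: [0.5627, 0.0927, 0.0344]
tcp_rot: [-0.872, 0.055, -0.117]
wrist_force: [-2.5, -5.3, 1.1]
width: 0.127
```

```bash
python3 - <<'E'
from h import *
im,d=grab("top");save(im,"t17.png",(200,135,265,184))
im,d=grab("side");save(im,"s17.png",(190,200,260,260))
plan(mtcp(.0075,0,.022,CO),82.8)
s=bot.read_state()
print((w2m(s["tool_pos"])*1000-np.array(CO)*1000).round(1))
E
```

```text
t 22.65 pos [562.8  92.7  34.4] shift [-0.0011, -0.0009, -0.0001] turn [0.0009, -0.0002, -0.0006] F [-2.8 -5.4  1.5] w 0.129 q [-0.31  0.34  2.06  0.81  1.06 -0.7 ]
[[ 7.9 -0.4 22. ]]
```

View pics/t17.png

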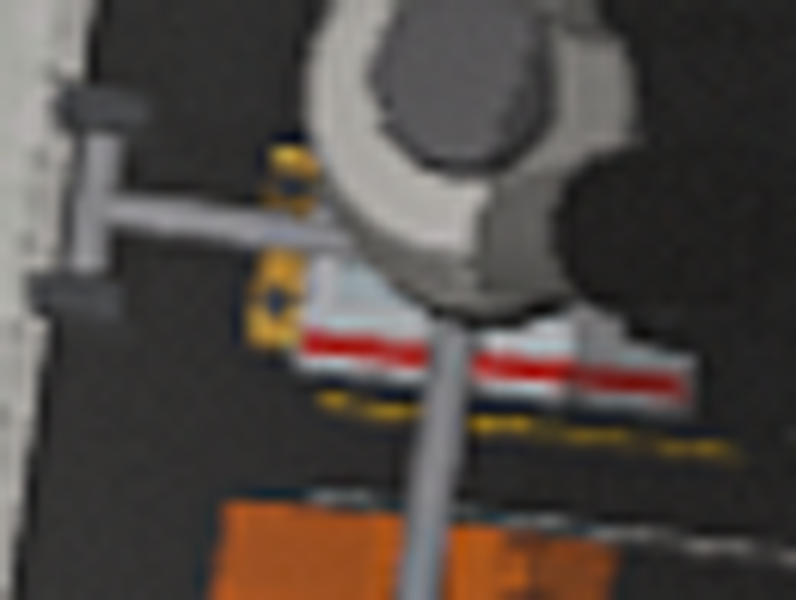

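View pics/s17.png

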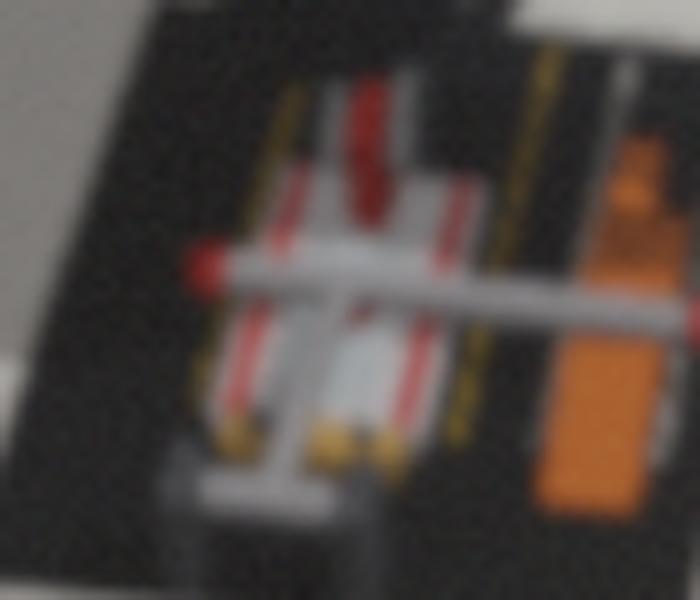

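```bash
python3 - <<'E'
from h import *
for n in("top","side"):
    im,d=grab(n);np.savez(f"pics/{n}17.npz",im=im)
    f=im.astype(float);red=np.clip(f[...,0]-np.maximum(f[...,1],f[...,2])-10,0,None)
    for ym in(-23,23):
        P=[]
        for x in np.arange(-42,56,1.5):
            if 8<x<36: continue
            ys=np.arange(ym-8,ym+8.1,.5)
            uv=w2p(n,m2w(np.c_[np.full_like(ys,x),ys,np.full_like(ys,32.2)]/1000)).astype(np.float32)
            v=cv2.remap(red.astype(np.float32),uv[:,0][None],uv[:,1][None],cv2.INTER_LINEAR)[0]
            if v.max()<25: continue
            P.append((x,(v*ys).sum()/v.sum()))
        P=np.array(P)
        if len(P)>8:
            q=np.polyfit(P[:,0],P[:,1],1);r=P[:,1]-np.polyval(q,P[:,0]);k=np.abs(r)<1;q=np.polyfit(P[k,0],P[k,1],1)
            print(n,ym,len(P),k.sum(),"slope",q[0].round(4),"y@8",np.polyval(q,8).round(2),"res",r[k].std().round(2))
E
```

```text
top 23 47 47 slope 0.0033 y@8 23.36 res 0.25
side -23 34 34 slope 0.0133 y@8 -24.68 res 0.25
side 23 36 36 slope 0.0063 y@8 23.9 res 0.11
```

>>> play_rows --motion '[[[0,0,0],[0,0,-0.008]],[[0,0.001,0],[0,0,-0.008]],[[0,0.001,0],[0,0,-0.008]]]'

```text
time: 23.12
tool_pos: [0.5626, 0.0927, 0.0345]
tcp_rot: [-0.873, 0.057, -0.123]
wrist_force: [-3.3, -8.4, 2.5]
width: 0.122
```

>>> play_rows --motion '[[[0,0,0],[0,0,0]],[[0,0,0],[0,0,0]],[[0,0,0],[0,0,0]]]' --gripper 0.6

```text
time: 23.5
tool_pos: [0.5626, 0.0944, 0.0345]
tcp_rot: [-0.87, 0.058, -0.123]
wrist_force: [0.1, -0.3, 0.8]
width: 0.399
```

```bash
cat > car.py <<'E'
from h import *
for n in("top","side"):
    im,d=grab(n);np.savez(f"pics/{n}_car.npz",im=im)
    f=im.astype(float);red=np.clip(f[...,0]-np.maximum(f[...,1],f[...,2])-10,0,None)
    for ym in(-23,23):
        P=[]
        for x in np.arange(-42,56,1.5):
            if 8<x<36: continue
            ys=np.arange(ym-8,ym+8.1,.5)
            uv=w2p(n,m2w(np.c_[np.full_like(ys,x),ys,np.full_like(ys,32.2)]/1000)).astype(np.float32)
            v=cv2.remap(red.astype(np.float32),uv[:,0][None],uv[:,1][None],cv2.INTER_LINEAR)[0]
            if v.max()<25: continue
            P.append((x,(v*ys).sum()/v.sum()))
        P=np.array(P)
        if len(P)>8:
            q=np.polyfit(P[:,0],P[:,1],1);r=P[:,1]-np.polyval(q,P[:,0]);k=np.abs(r)<1;q=np.polyfit(P[k,0],P[k,1],1)
            print(n,ym,"x range",P[:,0].min(),P[:,0].max(),"slope",q[0].round(4),"y@8",np.polyval(q,8).round(2),"res",r[k].std().round(2))
    save(im,f"car_{n}.png",(200,135,265,184) if n=="top" else (190,200,260,260))
plan(mtcp(.0075,0,.022,CO),82.8)
E
python3 car.py
```

```text
top 23 x range -24.0 55.5 slope -0.002 y@8 23.44 res 0.31
side -23 x range -40.5 55.5 slope 0.0041 y@8 -24.88 res 0.25
side 23 x range -40.5 55.5 slope 0.0015 y@8 23.98 res 0.07
t 23.6 pos [562.6  94.4  34.4] shift [-0.0007, -0.0052, -0.0001] turn [-0.0016, -0.0011, 0.0072] F [ 0.2  0.9 -0. ] w 0.397 q [-0.3   0.34  2.07  0.81  1.06 -0.7 ]
```

View pics/car_top.png

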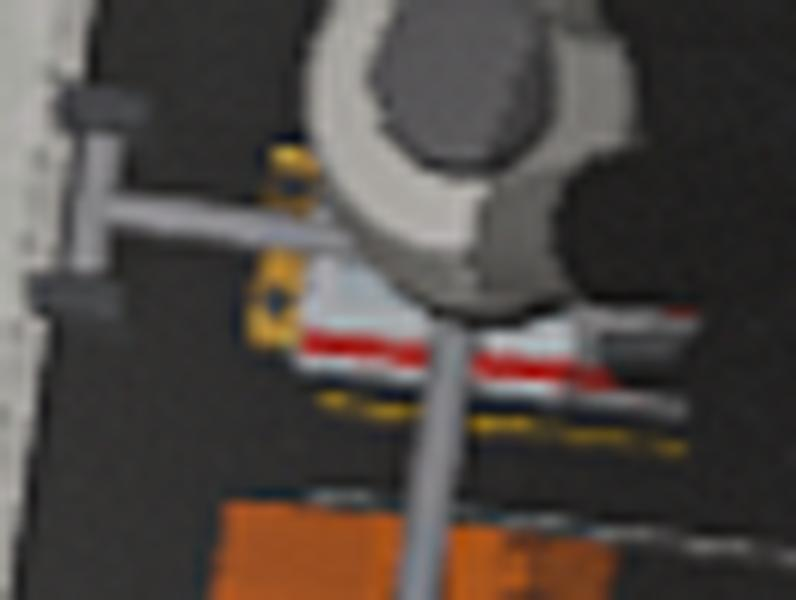

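View pics/car_side.png

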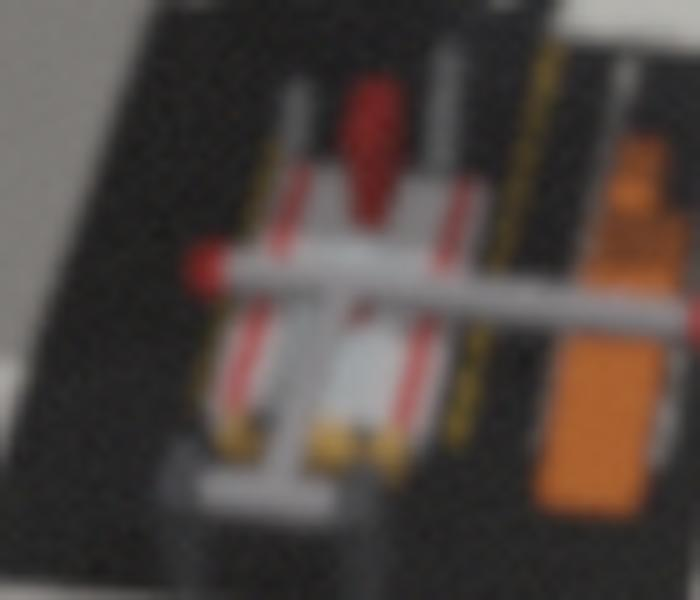

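>>> play_rows --motion '[[[-0.004,-0.03,0.038],[0,0,0]],[[-0.012,-0.095,0.114],[0,0,0]],[[-0.02,-0.16,0.19],[0,0,0]],[[-0.02,-0.16,0.22],[0,0,0]],[[-0.212,-0.1,0.22],[0,0,0.008]],[[-0.212,-0.1,0.22],[0,0,0.008]],[[-0.212,-0.1,0.22],[0,0,0.008]],[[-0.212,-0.1,0.22],[0,0,0.008]]]'

```text
time: 24.6
tool_pos: [0.4794, 0.0537, 0.123]
tcp_rot: [-0.871, 0.054, -0.118]
wrist_force: [0.1, -0.2, 0.1]
width: 0.398
```

```bash
python3 car.py; python3 - <<'E'
from h import *
plan([.4776,.0539,.1174],82.8)
plan([.4856,.1179,.0374],82.8)
im,d=grab("top");save(im,"t18.png",(190,100,320,200))
E
```

```text
top 23 x range -40.5 55.5 slope -0.0011 y@8 23.45 res 0.27
side -23 x range -39.0 55.5 slope 0.0038 y@8 -24.81 res 0.24
side 23 x range -40.5 55.5 slope 0.0015 y@8 23.97 res 0.07
t 24.7 pos [479.4  53.6 122.9] shift [0.2072, 0.0967, -0.2213] turn [-0.0005, 0.001, -0.0003] F [ 0.   0.2 -0.1] w 0.399 q [-0.44  0.09  2.16  0.71  1.24 -0.67]
t 24.7 pos [479.4  53.6 122.9] shift [-0.0046, 0.0007, -0.0138] turn [-0.0005, 0.001, -0.0003] F [ 0.   0.2 -0.1] w 0.399 q [-0.44  0.09  2.16  0.71  1.24 -0.67]
t 24.7 pos [479.4  53.6 122.9] shift [0.0154, 0.1607, -0.2138] turn [-0.0005, 0.001, -0.0003] F [ 0.   0.2 -0.1] w 0.399 q [-0.44  0.09  2.16  0.71  1.24 -0.67]
```

View pics/t18.png

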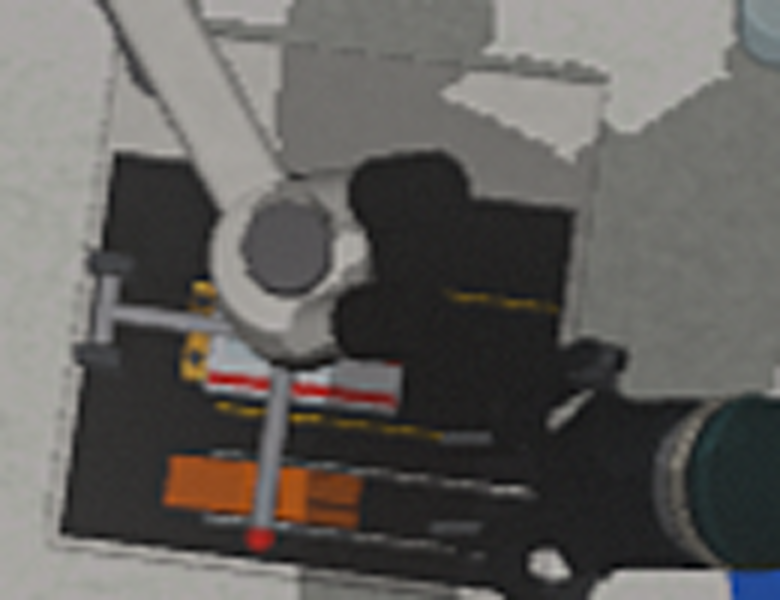

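View pics/car_side.png

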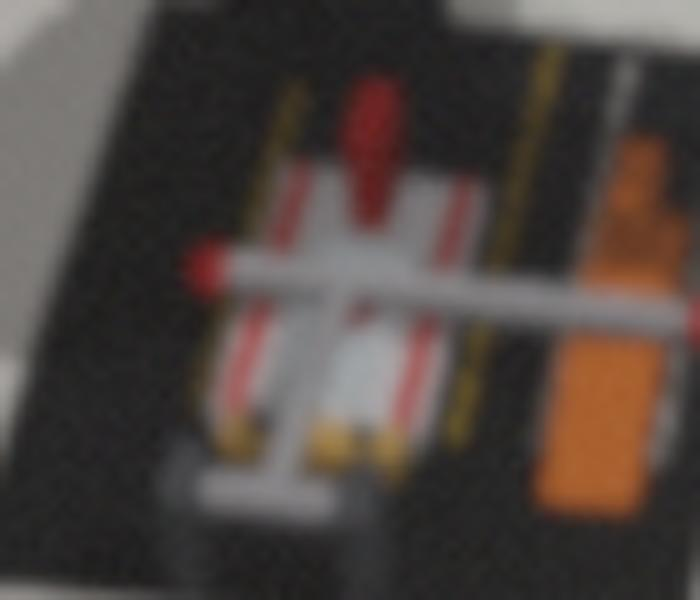

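>>> play_rows --motion '[[[0.0,0.05,-0.07],[0,0,0]],[[0.006,0.1,-0.135],[0,0,0]],[[0.012,0.14,-0.19],[0,0,0]],[[0.015,0.159,-0.212],[0,0,0]],[[0.015,0.159,-0.212],[0,0,0]]]'

```text
time: 25.38
tool_pos: [0.4838, 0.1181, 0.0373]
tcp_rot: [-0.87, 0.056, -0.116]
wrist_force: [0.3, -0.4, -0.3]
width: 0.399
```

>>> play_rows --motion '[[[0,0,0],[0,0,0]],[[0,0,0],[0,0,0]],[[0,0,0],[0,0,0]],[[0,0,0],[0,0,0]]]' --gripper 1 --squeeze 50

```text
time: 25.88
tool_pos: [0.4853, 0.117, 0.0387]
tcp_rot: [-0.871, 0.053, -0.119]
wrist_force: [1.1, -3.3, 5.4]
width: 0.122
```

```bash
python3 car.py; python3 - <<'E'
from h import *
im,d=grab("top");save(im,"t19.png",(190,100,320,200))
E
```

```text
top 23 x range -37.5 55.5 slope 0.0001 y@8 23.41 res 0.27
side -23 x range -40.5 55.5 slope 0.0037 y@8 -24.86 res 0.22
side 23 x range -40.5 55.5 slope 0.0019 y@8 23.94 res 0.08
t 25.98 pos [485.3 117.   38.6] shift [0.1926, -0.0617, -0.0106] turn [-0.0004, 0.0022, 0.0008] F [ 0.9 -4.5  6. ] w 0.128 q [-0.31  0.2   2.23  0.83  1.04 -0.74]
```

View pics/t19.png

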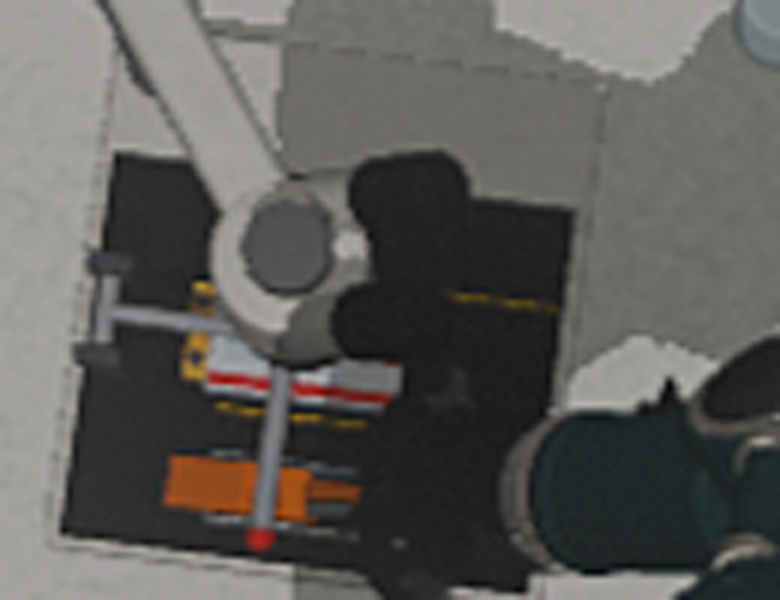

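View pics/car_side.png

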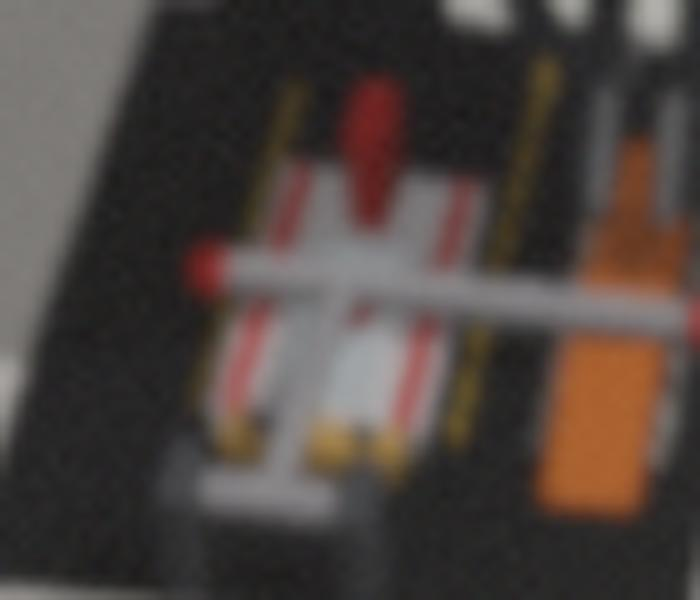

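>>> play_rows --motion '[[[-0.003,-0.02,0.001],[0,0,0]],[[-0.007,-0.05,0.001],[0,0,0]],[[-0.01,-0.08,0.001],[0,0,0]],[[-0.014,-0.11,0.001],[0,0,0]],[[-0.018,-0.14,0.001],[0,0,0]],[[-0.022,-0.17,0.001],[0,0,0]],[[-0.026,-0.2,0.001],[0,0,0]],[[-0.028,-0.223,0.001],[0,0,0]],[[-0.028,-0.223,0.001],[0,0,0]]]'

```text
time: 27.15
tool_pos: [0.4721, 0.0283, 0.0386]
tcp_rot: [-0.869, 0.056, -0.116]
wrist_force: [-2.0, -1.3, 8.9]
width: 0.124
```

```bash
python3 car.py; python3 - <<'E'
from h import *
im,d=grab("top");save(im,"t20.png",(190,100,320,200))
E
```

```text
top 23 x range -40.5 55.5 slope -0.0013 y@8 23.45 res 0.26
side -23 x range -39.0 55.5 slope 0.0034 y@8 -24.97 res 0.27
side 23 x range -40.5 55.5 slope 0.0005 y@8 24.04 res 0.1
t 27.25 pos [472.1  28.3  38.6] shift [0.2256, 0.1601, -0.0106] turn [-0.0028, -0.0018, -0.0015] F [-2.5 -2.2  7.9] w 0.126 q [-0.49  0.23  2.19  0.73  1.13 -0.83]
```

View pics/t20.png

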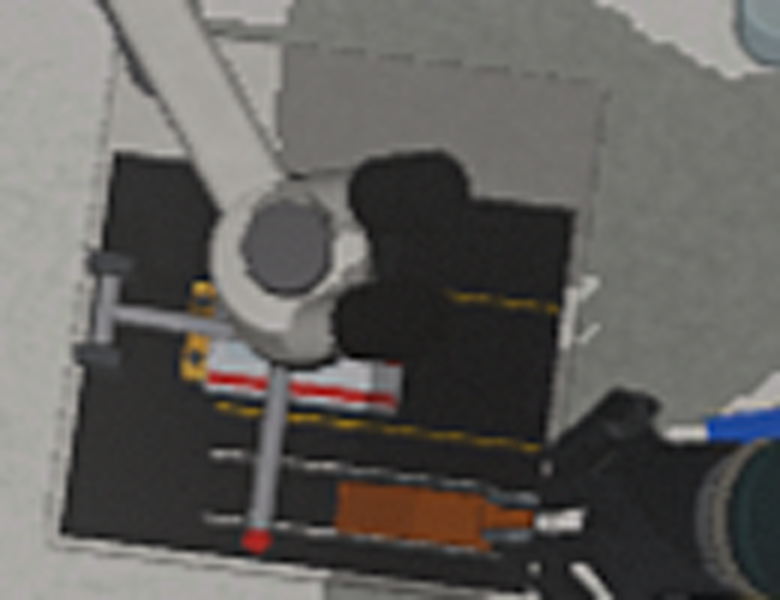

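View pics/car_side.png

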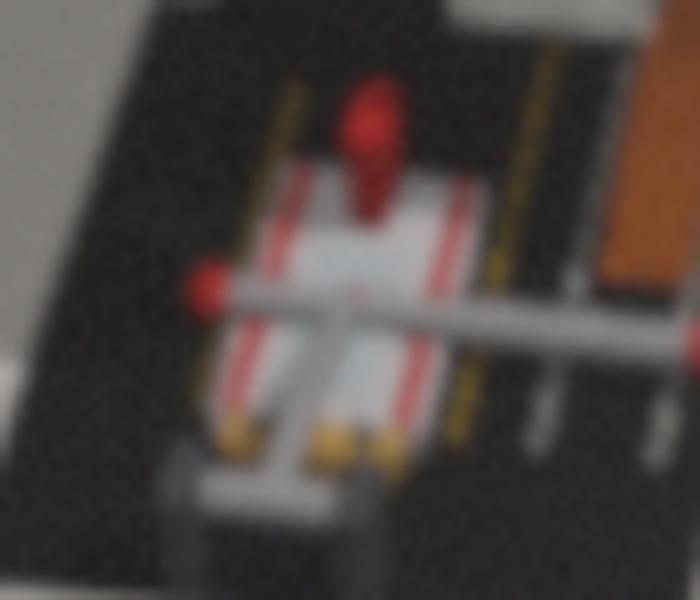

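>>> play_rows --motion '[[[0,0,0.05],[0,0,0]],[[0,-0.02,0.15],[0,0,0]],[[0.017,-0.3,0.16],[0,0,0.04]],[[0.017,-0.595,0.16],[0,0,0.04]],[[0.017,-0.595,0.16],[0,0,0.04]],[[0.017,-0.595,0.1],[0,0,0.04]],[[0.017,-0.595,0.04],[0,0,0.04]],[[0.017,-0.595,0.0],[0,0,0.04]],[[0.017,-0.595,0.0],[0,0,0.04]]]'

```text
time: 28.42
tool_pos: [0.4779, -0.2069, 0.0368]
tcp_rot: [-0.868, 0.045, -0.085]
wrist_force: [-0.1, 0.1, -1.6]
width: 0.122
```

```bash
python3 - <<'E'
from h import *
plan([.4796,-.2097,.0187],85)
im,d=grab("top");save(im,"t21.png",(290,130,420,227))
im,d=grab("side");save(im,"s21.png",(220,110,300,190))
E
```

```text
t 28.43 pos [ 477.9 -206.9   36.8] shift [0.0043, -0.0071, -0.0452] turn [-0.0058, -0.0054, 0.0066] F [-0.1  0.1 -1.6] w 0.122 q [-0.81  0.46  1.87  0.52  1.35 -0.97]
```

View pics/t21.png

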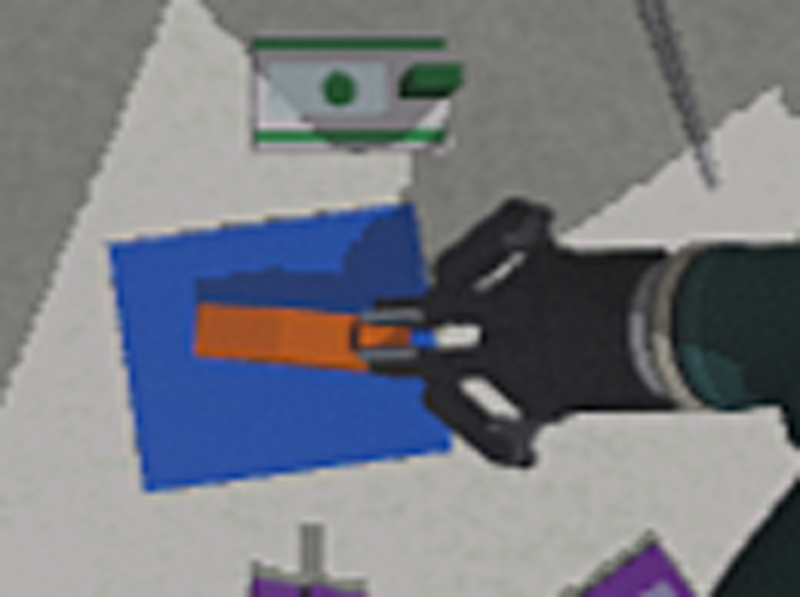

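View pics/s21.png

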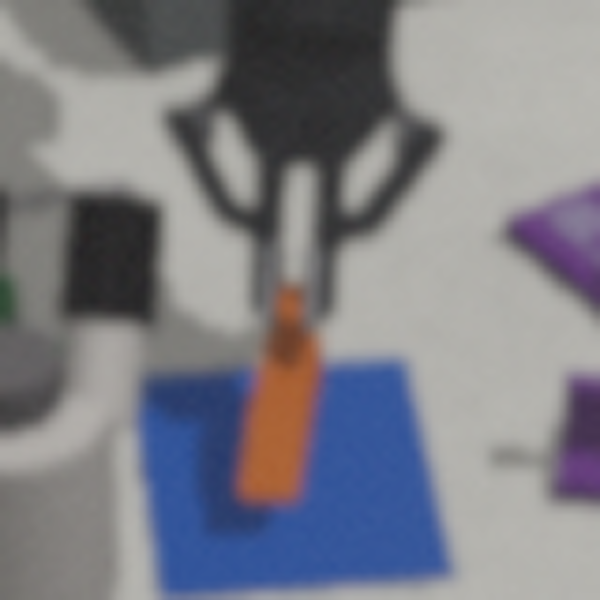

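>>> play_rows --motion '[[[0,0,-0.02],[-0.005,-0.005,0.006]],[[0,0,-0.035],[-0.005,-0.005,0.006]],[[0,0,-0.041],[-0.005,-0.005,0.006]],[[0,0,-0.041],[-0.005,-0.005,0.006]]]'

```text
time: 29.02
tool_pos: [0.4793, -0.2093, 0.0215]
tcp_rot: [-0.874, 0.036, -0.085]
wrist_force: [0.1, -0.6, -0.9]
width: 0.127
```

>>> play_rows --motion '[[[0,0,-0.002],[0,0,0]],[[0,0,-0.003],[0,0,0]],[[0,0,-0.003],[0,0,0]]]'

```text
time: 29.4
tool_pos: [0.4795, -0.2096, 0.0205]
tcp_rot: [-0.875, 0.036, -0.085]
wrist_force: [-0.7, -0.5, -0.3]
width: 0.122
```

>>> play_rows --motion '[[[0,0,-0.002],[0,0,0]],[[0,0,-0.003],[0,0,0]],[[0,0,-0.003],[0,0,0]]]'

```text
time: 29.78
tool_pos: [0.4794, -0.2094, 0.0192]
tcp_rot: [-0.875, 0.036, -0.085]
wrist_force: [0.7, 0.0, -0.7]
width: 0.122
```

>>> play_rows --motion '[[[0,0,-0.002],[0,0,0]],[[0,0,-0.003],[0,0,0]],[[0,0,-0.003],[0,0,0]]]'

```text
time: 30.15
tool_pos: [0.4796, -0.2096, 0.0186]
tcp_rot: [-0.874, 0.036, -0.085]
wrist_force: [-0.9, -0.5, 3.3]
width: 0.126
```

>>> play_rows --motion '[[[0,0,-0.002],[0,0,0]],[[0,0,-0.002],[0,0,0]],[[0,0,-0.002],[0,0,0]]]'

```text
time: 30.52
tool_pos: [0.4797, -0.2096, 0.0186]
tcp_rot: [-0.874, 0.035, -0.085]
wrist_force: [-2.3, -1.8, 7.0]
width: 0.129
```

>>> play_rows --motion '[[[0,0,0],[0,0,0]],[[0,0,0],[0,0,0]],[[0,0,0],[0,0,0]],[[-0.003,-0.03,0.038],[0,0,0]],[[-0.008,-0.095,0.114],[0,0,0]],[[-0.014,-0.16,0.19],[0,0,0]],[[-0.014,-0.25,0.35],[0,0,0]],[[-0.014,-0.3,0.4],[0,0,0]],[[-0.014,-0.3,0.4],[0,0,0]]]' --gripper 0.5

```text
time: 31.65
tool_pos: [0.4752, -0.3337, 0.1813]
tcp_rot: [-0.882, 0.032, -0.089]
wrist_force: [-0.5, 0.1, -0.9]
width: 0.501
```

```bash
python3 car.py; python3 - <<'E'
from h import *
im,d=grab("top");save(im,"t22.png")
P=cloud("top",d);ok=(P[...,0]>.43)&(P[...,0]<.54)&(P[...,1]>-.26)&(P[...,1]<-.12)
Q=P[ok&(P[...,2]>.04)];print(Q.mean(0),len(Q))
im,d=grab("side");save(im,"s22.png")
E
```

```text
top 23 x range -42.0 55.5 slope -0.0015 y@8 23.44 res 0.28
side -23 x range -37.5 55.5 slope 0.004 y@8 -24.94 res 0.26
side 23 x range -42.0 55.5 slope -0.0003 y@8 24.03 res 0.1
t 31.75 pos [ 473.6 -329.9  177.5] shift [0.2217, 1.0556, -0.3578] turn [0.0047, 0.0042, -0.0457] F [0.9 0.2 0. ] w 0.5 q [-0.93  0.44  1.6   0.44  1.65 -0.93]
[ 0.47788679 -0.22828249  0.04987782] 37
```

View pics/t22.png

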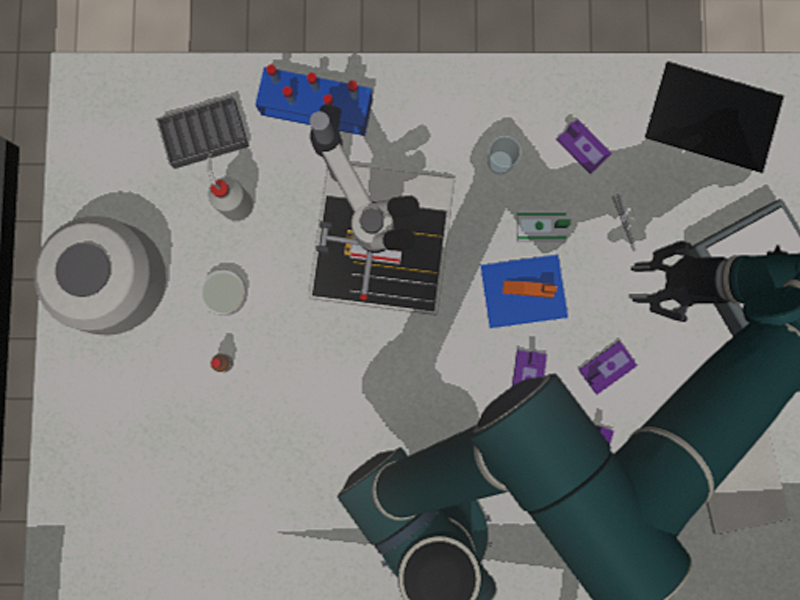

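View pics/s22.png

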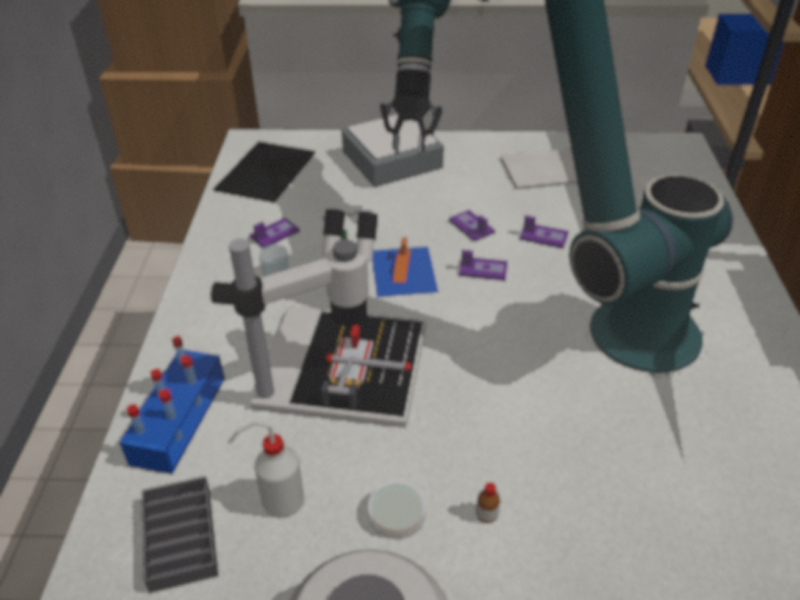

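View pics/car_side.png

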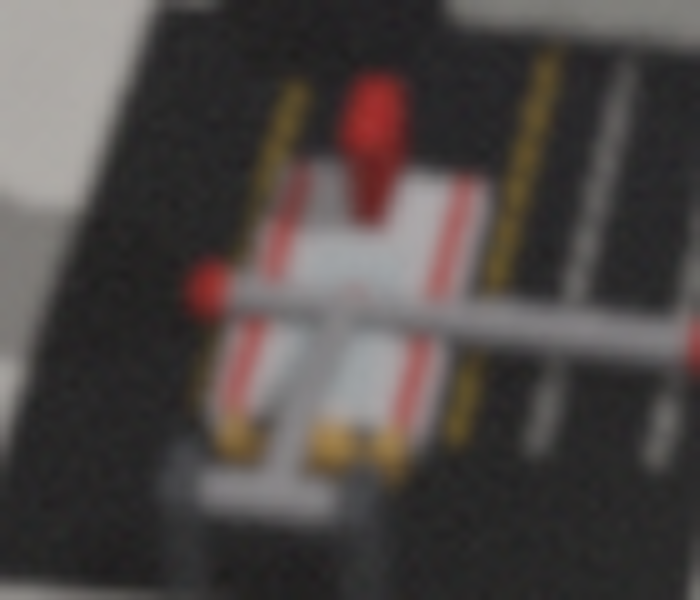

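```bash
python3 - <<'E'
from h import *
print(bot.finish_job())
E
```

```text
the job is handed in; nothing more can be done
None
```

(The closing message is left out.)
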